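# Nest the inlay blanks, check them and hang up the gauge

### The job

Leave the blue drop gauge in its stand while you seat every dark-wood inlay blank fully down in the nest-plate cavity of its own outline and turn the carousel by its orange peg until the empty yoke stands over the red marker. Then take the gauge and rest its tip gently for a moment on the brass dot of each seated blank, in the order large round, square, oblong, small round, and hang the gauge by its crossbar across the two prongs of the empty yoke. Finish with all blanks still seated and the yoke still over the marker, and leave the glue bottle, jar and offcut alone.

Things in the scene. Friction and masses are not known exactly. Their poses are not given: they have to be found in the camera images.
- disc_big_c (a point): large round dark-wood blank, 56 mm diameter, 20 mm thick, 45 g, brass dot (12 mm) in the middle of its top; the point is its centre, 10 mm above its underside, z up when it lies flat. Each start has three or all four of the blanks; an absent one has no pose
- square_c (a point): square dark-wood blank, 46 x 46 mm, 20 mm thick, 40 g, brass dot in the middle of its top; point at its centre, x and y along its sides, z up when it lies flat
- oblong_c (a point): oblong dark-wood blank, 36 mm along its x, 60 mm along its y, 20 mm thick, 40 g, brass dot in the middle of its top; point at its centre, z up when it lies flat
- disc_small_c (a point): small round dark-wood blank, 40 mm diameter, 20 mm thick, 25 g, brass dot in the middle of its top; point at its centre, z up when it lies flat
- nest: fixed aluminium nest plate, 100 mm (x) x 310 mm (y) x 14 mm high, lying on the bench with four cavities in a row along its y; origin at the centre of its underside, z up. Cavities are 8 mm deep with floors 6 mm above the bench, each 3 mm larger than its blank in every width, edges chamfered 2 mm; a seated blank stands 12 mm proud, its top 26 mm above the bench
- nest_hole0 (a point): centre of the mouth (level with the plate's top) of the 59 mm round cavity, for the large round blank
- nest_hole1 (a point): centre of the mouth of the 49 mm square cavity (sides along the plate's x and y), for the square blank
- nest_hole2 (a point): centre of the mouth of the oblong cavity, 39 mm along the plate's x and 63 mm along its y, for the oblong blank
- nest_hole3 (a point): centre of the mouth of the 43 mm round cavity, for the small round blank
- stand: fixed grey block, 50 x 50 x 90 mm high, with a 21 mm square bore from the top, 86 mm deep, in which the gauge's stem hangs at the start; origin at the centre of its underside
- gauge_grip (a point): drop gauge, 140 g, standing upright in the stand: blue grip block 16 mm (its x) x 40 mm (its y) x 40 mm high, on a steel crossbar 12 mm (x) x 70 mm (y) x 12 mm high, under which a 12 mm round stem ends in a spring plunger with a red ball tip. The point is the centre of the blue block; the crossbar's underside lies 32 mm below it, the stem's lower end 94 mm below it and the tip 112 mm below it. x across the crossbar, y along it, z up
- gauge_tip (a point): lowest point of the gauge's red ball tip (8 mm ball). The plunger gives way upward by 10 mm: 1 N to start, 3.5 N when fully in
- carousel (a joint): turn of the carousel head, rad, growing anticlockwise seen from above; 0 (or a full turn) when the empty yoke stands over the station marker. It turns freely either way with light friction (0.06 N m) and stays where it is left
- hub (a point): centre of the carousel's head on its vertical turning axis, 140 mm above the bench, level with the head's top. The head has four yokes at right angles, 100 mm from the axis; three hold light-wood T-handled tools (fixed to it, up to 152 mm high), one is empty. x points from the empty yoke towards the axis
- empty_yoke (a point): middle of the empty yoke, 140 mm above the bench and 100 mm from the axis: two 8 mm round prongs point outward from the hub, 38 mm apart on centres (30 mm clear between them), tops at 140 mm, outer ends turned up to 156 mm; straight part from 75 to 120 mm from the axis. A crossbar rests across both prongs, its stem between them. x points inward to the axis, y across the prongs, z up
- peg (a point): upright orange peg on the carousel head for turning it, 16 mm diameter, 66 mm high (from 140 to 206 mm above the bench), 42 mm from the axis on the side opposite the empty yoke; point 18 mm below its top
- station (a point): red station marker on the carousel's fixed foot, 55 x 22 mm, beside the round foot; point on the marker, 100 mm from the carousel's axis and 10 mm above the bench; its x points inward to the axis
- glue: white bottle with black cap, 56 mm diameter, 150 mm high, loose; leave alone; origin under its middle
- jar: amber jar with steel cap, 60 mm diameter, 70 mm high, loose; leave alone; origin under its middle
- offcut: brown wood offcut, 60 x 130 x 35 mm, loose; leave alone; origin under its middle
Mind the look-alikes: they are no part of the job. Of the things that look like the part that bears gauge_grip, the larger one is meant. Leave any green look-alike of the part that bears square_c alone.

How it is judged:
By the outcome, as a careful person would: the job done as asked, in the order asked, and still so for the second after the job is handed in, with the robot touching nothing.
Of disc_big, square, oblong, disc_small only 3 to 4 are there at a start; the rules pass over those that are not, and their reading is None.
At some moment in a run one of disc_big, square, oblong, disc_small may be knocked a few centimetres aside while the robot is not near it.
It also fails if it takes over 210 s, if anything falls off the work surface, if the arm or the gripper's body presses on something with over 40 N, if the wrist force passes 120 N, or if a joint passes its speed limit or range.

### The arm

A 6-joint arm with a two-finger parallel gripper is mounted at the origin on the work surface. World frame = base frame: x ahead of the robot, y to its left, z up, the work surface at z = 0. Lengths are in mm, angles in rad, forces in N, time in s.
With the tool pointing down it reaches from about 200 to 875 mm from the base axis. Payload 3.4 kg.
Tool frame: the origin (TCP) lies at the very end of the fingers, on their centre line; the grasp point (between the pads) lies grip_depth behind it (grip_depth is the distance from the TCP to the grasp point, in mm); z points along the fingers, y is the direction in which the jaws open and shut (so a half turn about z gives the same grasp; the last joint's range is limited). The gripper opens to 94 mm and grips with 3 to 60 N. Pads are 16 mm wide; open, the fingers measure 119 mm over their backs; the gripper's body (75 mm by 177 mm) begins 78 mm behind the grasp point.
Start: joints at [-1.415, 0.276, 1.505, -0, 1.361, -0.121], TCP at [157.134, -553.15, 205.493] pointing down, gripper open.
Joint ranges: [-2.89, 2.89], [-0.75, 2.08], [0.22, 2.7], [-1.18, 4.32], [0.11, 2.71], [-2.7, 2.7]. Speed limits (rad/s): [2.57, 2.57, 3.14, 3.14, 3.14, 3.14].

### API

Orientations are given as a unit quaternion [w, x, y, z].
In Python, from plant import * gives the robot as it stands. The module is installed in compiled form; this text tells all that it offers. Calls block until the motion is done:
- move_pose(position, orientation): joint-space move of the TCP to a pose.
- move_l(position, ori=None, rate=150): straight line of the TCP; ori=None keeps the orientation; rate is the mean speed in mm/s.
- goto_joints(angles): joint-space move.
- command_gripper(opening): finger opening in mm; the grip force is fixed at half the most; returns when the fingers have stopped.
- dwell(seconds).
- inverse_kinematics(position, orientation): joint angles nearest the present ones, or None.
- get_state(): the state.
- grab_frame(name): name is "scene" or "top"; returns a dict with "img" (480x640x3 uint8, red, green, blue), "fx", "fy", "cx", "cy" (pixels), "origin" and "orientation" of the camera in the world. Camera axes: x right, y up, looking along -z (the intrinsics and any distortion apply to the point x, -y, -z); pixel columns grow to the right and rows downward; lengths in mm; the calibration is good to about 2 mm. A picture is of the moment at which its call begins. There is no depth.
A pose or a line that the arm cannot do raises IKError and nothing moves.
- finish_job(): hands the job in, once; it reports no verdict.
The state is a dict: "clock": time; "joint_pos": joint angles; "joint_vel": joint speeds; "joint_efforts": joint torques, N m; "tcp_pos": TCP position; "ee_rot": TCP orientation; "contact_force": force on the tool from outside, world axes, zero at the start; "wrist_torque": the same for the moment, N m; "width": finger opening in mm.
Only numpy, scipy, OpenCV 4.12 (cv2) and the standard library are available. Lean on these libraries where they do the work, as an engineer would, in place of code of your own. Each camera call takes 0.05 s, during which the arm holds its last target.

## Working session

There is one attempt and no reset: what is moved stays moved. The work goes in short steps, each a Python script; the robot and the scene stay as the last script left them, time stands still between calls to the robot, and variables do not carry over. Pictures are saved under pics/ and viewed, and the job is handed in when it is done.

```bash
mkdir -p pics; ls; python3 - <<'E'
from plant import *
import cv2
s=get_state(); print(s)
for n in ("scene","top"):
    f=grab_frame(n); cv2.imwrite(f"pics/{n}0.png",f["img"][:,:,::-1]); print(n,{k:v for k,v in f.items() if k!="img"})
E
```

```text
pics
{'clock': 0.0, 'joint_pos': array([-1.41500232e+00,  2.76594806e-01,  1.50610328e+00, -1.35283536e-05,
        1.36068795e+00, -1.20975284e-01]), 'joint_vel': array([ 1.01160728e-03, -7.99598736e-04,  1.63859947e-03, -1.20472950e-03,
        7.46753006e-06,  4.34310184e-04]), 'joint_efforts': array([ 5.40322560e-06, -4.04583621e+01, -2.37226295e+01,  7.04856729e-02,
        3.48830083e-02, -1.43327652e-04]), 'tcp_pos': array([ 157.03496592, -552.56324934,  204.61674462]), 'ee_rot': array([-8.96443373e-04,  9.90439522e-01,  1.37944733e-01, -2.22232409e-05]), 'contact_force': array([ 0.42443274, -0.17357793,  0.52477201]), 'wrist_torque': array([-0.06060809,  0.02535147, -0.00016347]), 'width': 94.10400183947424}
scene {'fx': 544.814810171546, 'fy': 544.814810171546, 'cx': 327.18624134986726, 'cy': 234.5884779442689, 'origin': array([1007.10196357,  571.19559915, 1032.08010408]), 'orientation': array([0.2979174 , 0.1029201 , 0.3288851 , 0.89021754])}
top {'fx': 493.65542536813103, 'fy': 493.65542536813103, 'cx': 314.3139739183556, 'cy': 232.9692047232005, 'origin': array([ 390.44867855,  -54.98479673, 1205.6802263 ]), 'orientation': array([-0.69496272, -0.06545756,  0.04962784,  0.7143383 ])}
```

View pics/scene0.png

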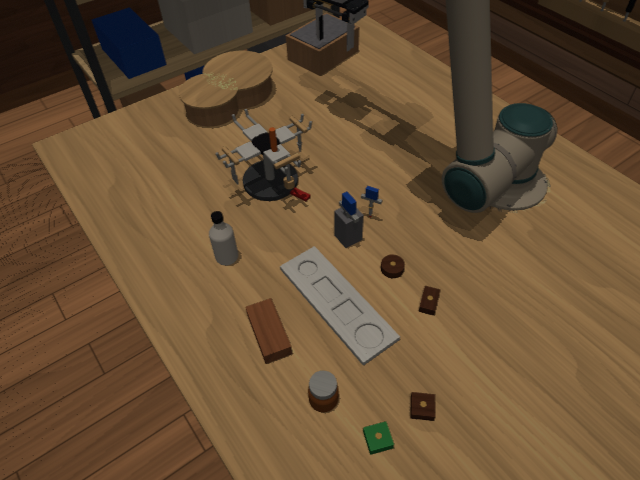

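View pics/top0.png

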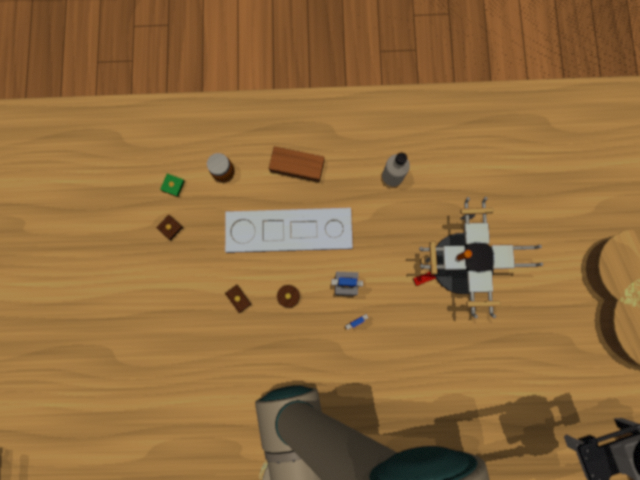

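```bash
cat > h.py <<'E'
import numpy as np, cv2
from plant import *
from scipy.spatial.transform import Rotation as R
def cam(f):
    q=f["orientation"]; return R.from_quat([q[1],q[2],q[3],q[0]]).as_matrix(), np.array(f["origin"])
def px2w(f,u,v,z):
    M,o=cam(f); d=M@np.array([(u-f["cx"])/f["fx"],-(v-f["cy"])/f["fy"],-1.])
    return o+d*(z-o[2])/d[2]
def w2px(f,p):
    M,o=cam(f); c=M.T@(np.asarray(p,float)-o); return np.array([f["cx"]+f["fx"]*c[0]/-c[2], f["cy"]-f["fy"]*c[1]/-c[2]])
def crop(f,name,u0,v0,w,h,k):
    c=f["img"][v0:v0+h,u0:u0+w,::-1]; cv2.imwrite(f"pics/{name}.png",cv2.resize(c,None,fx=k,fy=k,interpolation=cv2.INTER_CUBIC))
def q_down(yaw):
    # tool z down; tool y (jaw) at world angle yaw
    y=np.array([np.cos(yaw),np.sin(yaw),0]); z=np.array([0,0,-1.]); x=np.cross(y,z)
    q=R.from_matrix(np.stack([x,y,z],1)).as_quat(); return [q[3],q[0],q[1],q[2]]
E
python3 - <<'E'
from h import *
f=grab_frame("top")
crop(f,"t_left",150,140,220,165,3.6)
crop(f,"t_right",320,190,230,140,3.4)
g=grab_frame("scene")
crop(g,"s_left",270,160,200,150,4)
crop(g,"s_r",210,100,130,110,6)
crop(g,"s_b",330,350,130,110,6)
E
```

```text
(no output)
```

View pics/t_left.png

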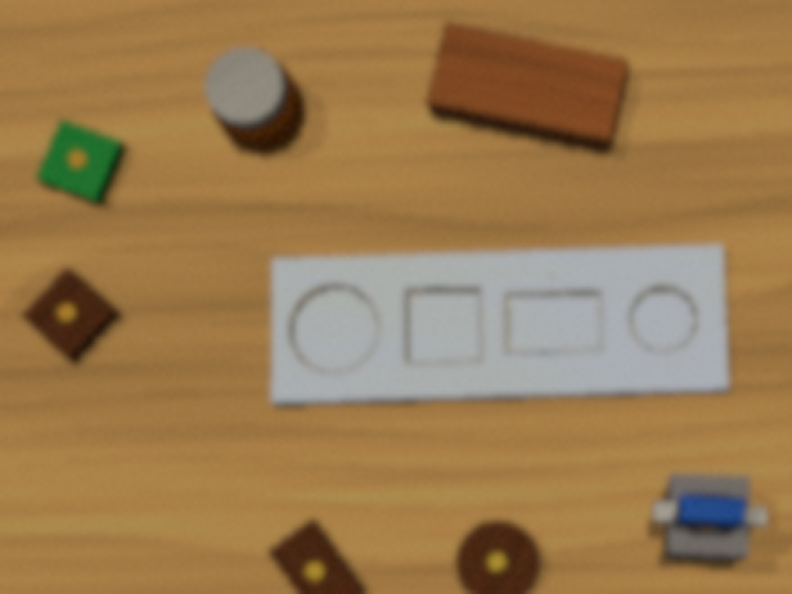

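View pics/t_right.png

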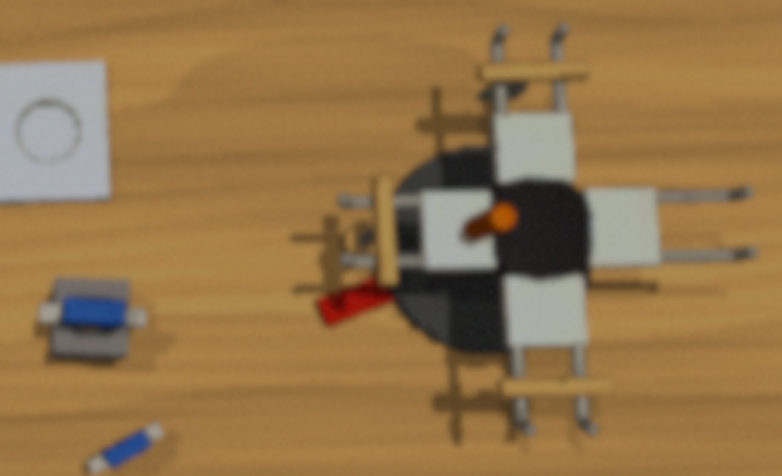

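View pics/s_left.png

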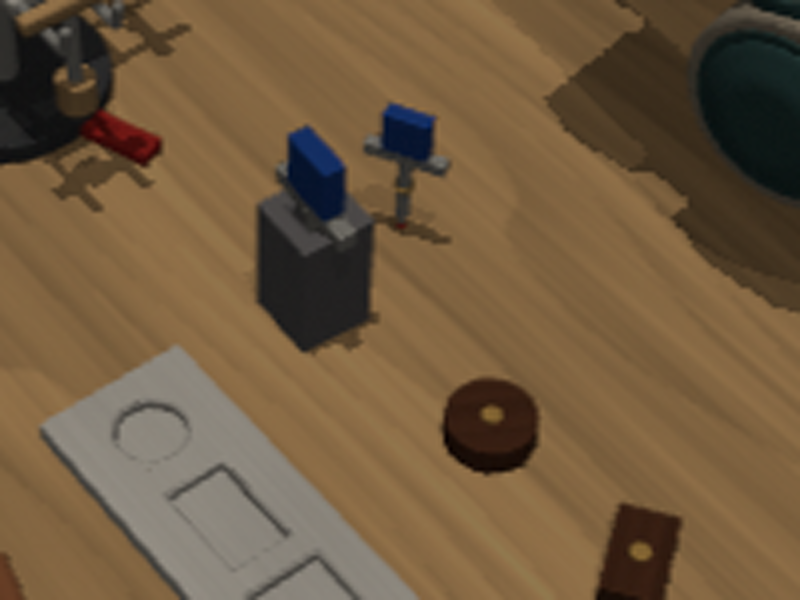

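View pics/s_r.png

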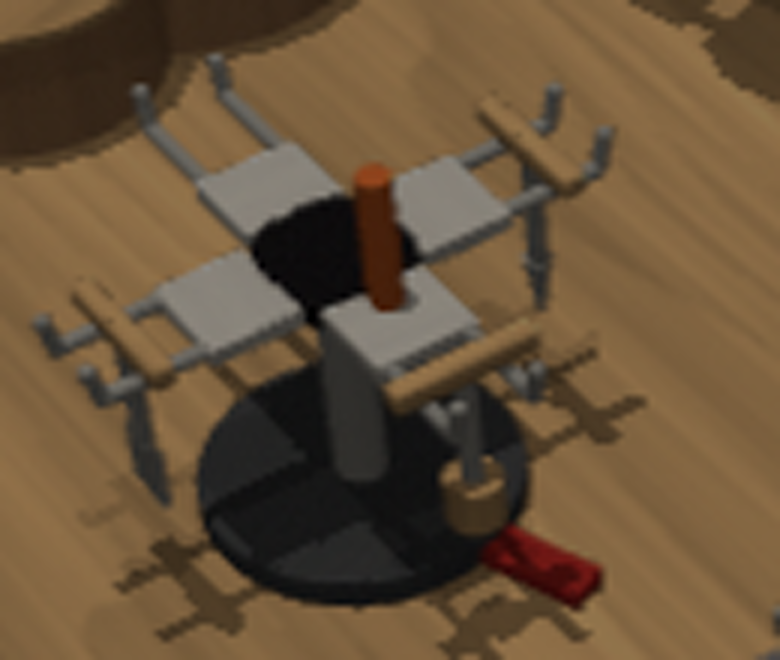

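View pics/s_b.png

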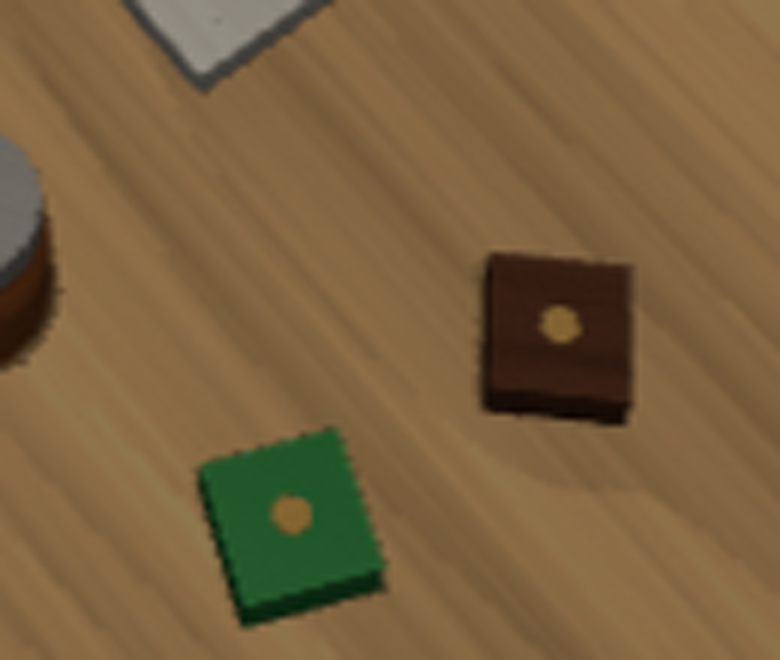

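```bash
cat >> h.py <<'E'
from scipy.optimize import minimize
def prism(shape,p,z0,z1):
    x,y,a=p
    if shape[0]=='d':
        t=np.linspace(0,2*np.pi,48,endpoint=False); P=np.stack([np.cos(t),np.sin(t)],1)*shape[1]/2
    else:
        w,h=shape[1]/2,shape[2]/2; P=np.array([[w,h],[-w,h],[-w,-h],[w,-h]])
    c,s=np.cos(a),np.sin(a); P=P@np.array([[c,s],[-s,c]])+[x,y]
    return np.vstack([np.c_[P,np.full(len(P),z)] for z in (z0,z1)])
def sil(f,pts,roi,k=6):
    u0,v0,w,h=roi; uv=np.array([w2px(f,p) for p in pts])-[u0,v0]+0.5
    hull=cv2.convexHull(uv.astype(np.float32))[:,0]
    m=np.zeros((h*k,w*k),np.uint8)
    cv2.fillConvexPoly(m,np.round((hull*k-0.5)*16).astype(np.int32),255,shift=4)
    return cv2.resize(m,(w,h),interpolation=cv2.INTER_AREA)/255.
def fit(frames,masks,rois,shape,p0,z0,z1,dim=3):
    def cost(p):
        p=list(p)+[p0[2]]*(3-len(p)); pts=prism(shape,p,z0,z1)
        return sum(np.abs(sil(f,pts,r)-m).sum() for f,m,r in zip(frames,masks,rois))
    s0=np.array(p0[:dim],float); sim=[s0]+[s0+d for d in np.diag([6,6,0.15][:dim])]
    r=minimize(cost,s0,method='Nelder-Mead',options=dict(initial_simplex=sim,xatol=.02,fatol=.02))
    return r.x,r.fun
E
python3 - <<'E'
from h import *
f=grab_frame("top");g=grab_frame("scene")
np.save("top0.npy",f["img"])
im=f["img"].astype(int)
for n,(u,v) in dict(square=(175,226),wood=(200,260),oblong=(232,292),disc=(283,292),shadow=(300,296),shd2=(180,234),plate=(260,212),offc=(300,160),jar=(225,172)).items(): print(n,im[v,u])
print([im[296,u].tolist() for u in range(272,306,2)])
im=g["img"].astype(int)
print([im[267,u].tolist() for u in range(376,412,2)])
print([im[v,392].tolist() for v in range(250,284,2)])
print([im[308,u].tolist() for u in range(280,380,10)])
E
```

```text
square [67 35 17]
wood [155 117  65]
oblong [71 38 19]
disc [72 36 20]
shadow [112  81  44]
shd2 [154 115  64]
plate [169 171 166]
offc [124  70  33]
jar [64 57 49]
[[161, 120, 67], [158, 118, 65], [127, 90, 49], [77, 42, 19], [70, 36, 14], [70, 37, 17], [89, 58, 23], [152, 122, 43], [165, 135, 48], [122, 94, 33], [73, 42, 19], [75, 40, 20], [74, 40, 21], [75, 42, 22], [112, 81, 44], [143, 105, 58], [154, 115, 64]]
[[145, 112, 73], [143, 111, 72], [79, 60, 38], [45, 25, 15], [54, 31, 19], [55, 31, 19], [54, 30, 18], [54, 30, 18], [51, 28, 16], [51, 27, 16], [50, 28, 17], [51, 28, 17], [51, 29, 17], [51, 29, 17], [94, 69, 44], [130, 100, 64], [133, 103, 66], [126, 97, 63]]
[[133, 103, 66], [134, 103, 66], [97, 70, 44], [53, 30, 18], [55, 30, 18], [51, 28, 17], [127, 96, 48], [130, 99, 50], [57, 33, 19], [51, 28, 17], [54, 30, 18], [55, 30, 18], [27, 15, 9], [24, 12, 5], [81, 61, 38], [140, 108, 70], [142, 110, 71]]
[[128, 100, 64], [133, 103, 66], [127, 98, 63], [131, 101, 65], [144, 138, 129], [137, 132, 122], [139, 133, 124], [138, 133, 123], [133, 128, 119], [141, 135, 126]]
```

```bash
cat >> h.py <<'E'
K=np.ones((9,9),np.uint8)
def mdark(im,roi):
    u0,v0,w,h=roi; G=im[v0:v0+h,u0:u0+w,1].astype(np.float32); bg=np.median(np.r_[G[0],G[-1],G[:,0],G[:,-1]])
    m=np.clip((bg-12-G)/(bg-12-42),0,1); return cv2.morphologyEx(m.astype(np.float32),cv2.MORPH_CLOSE,K)
def mgrey(im,roi):
    u0,v0,w,h=roi; c=im[v0:v0+h,u0:u0+w].astype(np.float32); r=c[...,2]/(c[...,0]+1)
    m=np.clip((r-.5)/(.88-.5),0,1); return cv2.morphologyEx(m.astype(np.float32),cv2.MORPH_CLOSE,K)
BL=dict(disc=('d',56),square=('r',46,46),oblong=('r',36,60))
def roi_of(f,x,y,z,rad):
    c=w2px(f,(x,y,z)); return (int(c[0]-rad),int(c[1]-rad),2*rad,2*rad)
def fitblank(name,p0,z0=0,cams=("top","scene"),rad=(19,24),frames=None):
    frames=frames or {n:grab_frame(n) for n in cams}
    out={}
    sets=[(c,) for c in cams]+([tuple(cams)] if len(cams)>1 else [])
    for s in sets:
        F=[frames[c] for c in s]; Rr=[roi_of(frames[c],p0[0],p0[1],z0+10,19 if c=="top" else 24) for c in s]
        M=[mdark(f["img"],r) for f,r in zip(F,Rr)]
        out["+".join(s)]=fit(F,M,Rr,BL[name],p0,z0,z0+20,2 if name=='disc' else 3)
    return out
E
python3 - <<'E'
from h import *
f=grab_frame("top");g=grab_frame("scene"); F=dict(top=f,scene=g)
for n,(u,v),a in (("disc",(288,296),0),("square",(169,227),np.pi/4),("oblong",(237,298),0.6)):
    p=px2w(f,u,v,20); 
    best={}
    for a0 in ([0] if n=='disc' else [a] if n=='square' else [.6,-.6]):
        print(n,a0,[round(x,1) for x in p[:2]])
        for k,(x,c) in fitblank(n,[p[0],p[1],a0],frames=F).items(): print("  ",k,np.round(x,2),round(c,1))
# nest
p=px2w(f,288,229,14); print(p)
rt=(215,195,150,70); rs=(270,235,140,135)
for F_,Rr in (([f],[rt]),([g],[rs]),([f,g],[rt,rs])):
    M=[mgrey(x["img"],r) for x,r in zip(F_,Rr)]
    print("nest",*fit(F_,M,Rr,('r',100,310),[p[0],p[1],0],0,14))
E
```

```text
disc 0 [np.float64(435.1), np.float64(35.9)]
   top [435.26  36.27] 53.2
   scene [435.17  38.51] 26.2
   top+scene [435.1   37.43] 89.6
square 0.7853981633974483 [np.float64(611.2), np.float64(325.8)]
   top [612.38 327.39   0.82] 42.8
   scene [612.98 329.04   0.81] 17.3
   top+scene [612.83 328.75   0.81] 69.3
oblong 0.6 [np.float64(433.6), np.float64(158.1)]
   top [432.41 157.37   2.2 ] 55.7
   scene [440.93 151.9    0.61] 340.2
   top+scene [432.43 158.64   2.2 ] 86.7
oblong -0.6 [np.float64(433.6), np.float64(158.1)]
   top [432.61 157.2   -0.92] 55.8
   scene [432.79 159.38  -0.95] 16.9
   top+scene [432.21 158.37  -0.95] 86.2
[598.51354986  33.57199291  14.        ]
nest [5.97852701e+02 3.34862806e+01 2.40992886e-03] 95.19435361652434
nest [ 5.96752375e+02  3.46058655e+01 -8.93576561e-04] 393.5997716675969
nest [5.97355230e+02 3.42696795e+01 1.65678890e-03] 537.0102866591758
```

```bash
python3 - <<'E'
from h import *
f=grab_frame("top");g=grab_frame("scene")
def ov(f,name,roi,k,items):
    u0,v0,w,h=roi; im=cv2.resize(f["img"][v0:v0+h,u0:u0+w,::-1],None,fx=k,fy=k,interpolation=cv2.INTER_CUBIC)
    for P,closed in items:
        uv=np.array([(w2px(f,p)-[u0,v0]+.5)*k-.5 for p in P]); cv2.polylines(im,[np.round(uv*16).astype(np.int32)],closed,(0,0,255),1,cv2.LINE_AA,4)
    cv2.imwrite(f"pics/{name}.png",im)
# holes world est from top
for u,v in ((243.05,231.1),(273.3,230.6),(303.6,229.4),(334.2,228.6)): print(np.round(px2w(f,u,v,14),1))
def items(cx,cy,a):
    out=[(prism(('r',100,310),(cx,cy,a),14,14)[:4],True)]
    for sh,d in ((('d',59),110),(('r',49,49),36.7),(('r',39,63),-36.7),(('d',43),-110)):
        x=cx-d*np.sin(a); y=cy+d*np.cos(a); P=prism(sh,(x,y,a),14,14); out.append((P[:len(P)//2],True))
    return out
ov(f,"ov_t",(218,200,140,60),5.7,items(597.6,33.5,.002))
ov(g,"ov_s",(270,240,140,130),5.7*.8,items(597.0,34.6,.0))
E
```

```text
[596.6 144.3  14. ]
[595.6  69.8  14. ]
[596.4  -4.7  14. ]
[596.1 -79.7  14. ]
```

View pics/ov_t.png

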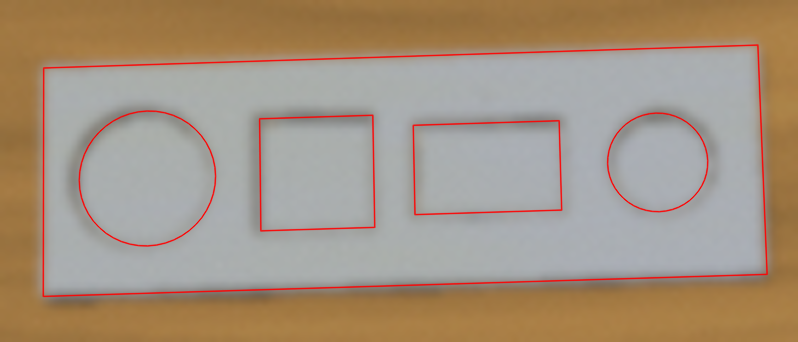

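View pics/ov_s.png

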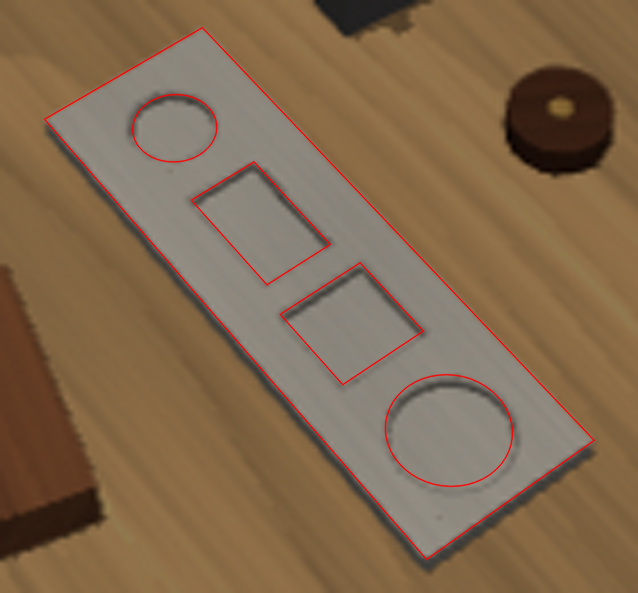

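```bash
python3 - <<'E'
import plant
print([n for n in dir(plant) if not n.startswith('_')])
print(getattr(plant,'grip_depth',None))
from h import *
f=grab_frame("top");g=grab_frame("scene")
print("glue cap",px2w(f,401,158,150)); print("stand top",px2w(f,346.5,282,90)); print("jar",px2w(f,219,164,70))
for n,p,a in (("disc",(435,37,10),0),("h0",(597,145.5,16),0),("sq",(612.6,328,10),.81),("sqb",(612.6,328,10),.81-np.pi/2),("h1",(597,71,16),0),("ob",(432.4,158,10),-.94),("h2",(597,-4,16),0)):
    for k in (0,np.pi):
        for z in (p[2],150): print(n,k,z,np.round(q,2) if (q:=inverse_kinematics((p[0],p[1],z),q_down(a+k))) is not None else None)
E
```

```text
['IKError', 'command_gripper', 'dwell', 'finish_job', 'get_state', 'goto_joints', 'grab_frame', 'grip_depth', 'inverse_kinematics', 'move_l', 'move_pose']
18.8
glue cap [ 726.76438859 -229.61674953  150.        ]
stand top [ 460.29484483 -101.85542469   90.        ]
jar [751.85049484 192.44179883  70.        ]
disc 0 10 [-0.07  0.28  2.07 -0.    0.78 -0.07]
disc 0 150 [-0.07  0.11  1.87 -0.    1.16 -0.07]
disc 3.141592653589793 10 None
disc 3.141592653589793 150 None
h0 0 16 [ 0.13  0.49  1.68 -0.    0.97  0.13]
h0 0 150 [ 0.13  0.37  1.51 -0.    1.27  0.13]
h0 3.141592653589793 16 None
h0 3.141592653589793 150 None
sq 0 10 [ 0.39  0.6   1.48 -0.    1.06 -0.42]
sq 0 150 [ 0.39  0.49  1.31 -0.    1.35 -0.42]
sq 3.141592653589793 10 None
sq 3.141592653589793 150 None
sqb 0 10 [ 0.39  0.6   1.48 -0.    1.06  1.15]
sqb 0 150 [ 0.39  0.49  1.31 -0.    1.35  1.15]
sqb 3.141592653589793 10 [ 0.39  0.6   1.48 -0.    1.06 -1.99]
sqb 3.141592653589793 150 [ 0.39  0.49  1.31 -0.    1.35 -1.99]
h1 0 16 [ 0.    0.47  1.71 -0.    0.96  0.  ]
h1 0 150 [ 0.    0.35  1.54 -0.    1.26  0.  ]
h1 3.141592653589793 16 None
h1 3.141592653589793 150 None
ob 0 10 [ 0.2   0.31  2.02 -0.    0.8   1.14]
ob 0 150 [ 0.2   0.14  1.83 -0.    1.17  1.14]
ob 3.141592653589793 10 [ 0.2   0.31  2.02 -0.    0.8  -2.  ]
ob 3.141592653589793 150 [ 0.2   0.14  1.83 -0.    1.17 -2.  ]
h2 0 16 [-0.12  0.47  1.72 -0.    0.96 -0.12]
h2 0 150 [-0.12  0.34  1.55 -0.    1.25 -0.12]
h2 3.141592653589793 16 None
h2 3.141592653589793 150 None
```

```bash
cat >> h.py <<'E'
def st(tag=""):
    s=get_state(); print(tag,"t=%.1f"%s["clock"],"tcp",np.round(s["tcp_pos"],1),"F",np.round(s["contact_force"],1),"w %.1f"%s["width"]); return s
def pick(x,y,yaw,opening,z=10,hi=120,lift=60):
    command_gripper(opening)
    move_pose((x,y,hi),q_down(yaw)); move_l((x,y,40),rate=150); move_l((x,y,z),rate=60); st("down")
    command_gripper(0); st("grip")
    move_l((x,y,lift),rate=150); st("lift")
E
python3 - <<'E'
from h import *
p=get_state()["tcp_pos"]
move_pose((320,-330,330),q_down(-0.5)); st()
pick(435.1,37.4,0,72)
move_pose((597.2,146.3,60),q_down(0)); dwell(.3); st("hover")
f=grab_frame("top");g=grab_frame("scene")
crop(f,"hov_t",200,180,120,90,6); crop(g,"hov_s",320,260,130,110,6); np.save("g1.npy",g["img"])
E
```

```text
t=1.8 tcp [ 319.6 -330.7  329.3] F [ 0.1  0.  -0.5] w 93.9
down t=5.2 tcp [435.2  37.4  10. ] F [-0.6 -0.2  0.2] w 71.9
grip t=5.7 tcp [435.4  37.4  10.3] F [ 0.4 -0.1  2.5] w 55.2
lift t=6.2 tcp [434.8  37.4  59.9] F [-0.6  0.7 -0.9] w 55.1
hover t=7.2 tcp [596.5 145.5  60.4] F [-0.1  0.3 -0.1] w 55.4
```

View pics/hov_s.png

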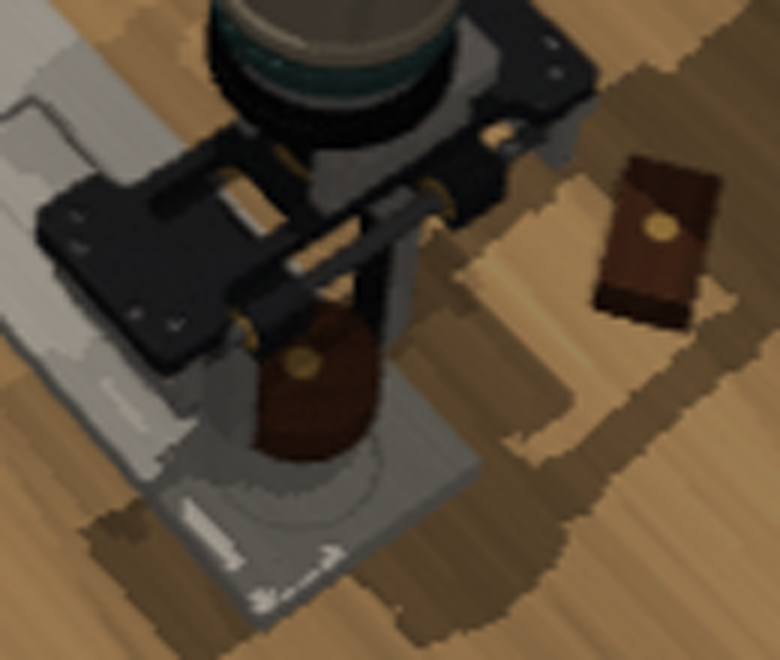

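View pics/hov_t.png

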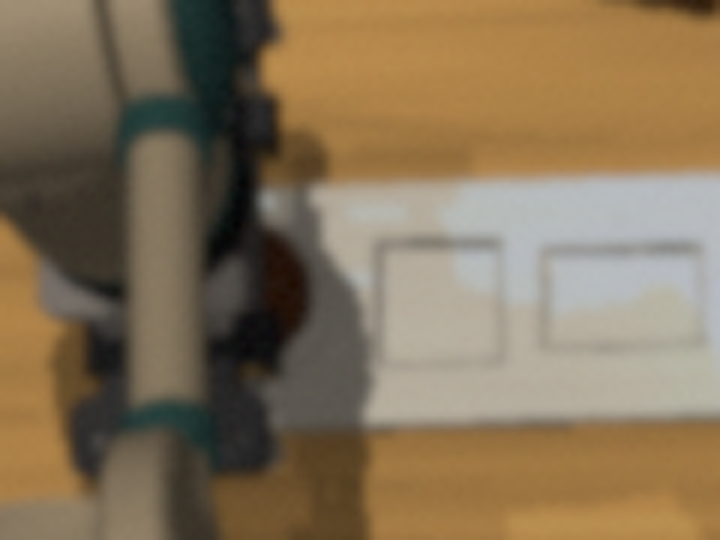

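```bash
cat >> h.py <<'E'
def dot(f,u,v,z,r=6):
    im=f["img"].astype(float); u0,v0=int(round(u))-r,int(round(v))-r; c=im[v0:v0+2*r+1,u0:u0+2*r+1]
    w=c[...,1]-c[...,2]*0.5; 
    w=np.clip(w-np.median(w)-0.35*(w.max()-np.median(w)),0,None); V,U=np.mgrid[v0:v0+2*r+1,u0:u0+2*r+1]
    uu,vv=(w*U).sum()/w.sum(),(w*V).sum()/w.sum(); return (uu,vv),px2w(f,uu,vv,z)
E
python3 - <<'E'
from h import *
g=grab_frame("scene"); s=st()
print(dot(g,370.3,320.5,s["tcp_pos"][2]+10,4))
E
```

```text
t=7.4 tcp [597.  145.9  60.4] F [ 0.3  0.7 -0.7] w 55.2
((np.float64(370.09629629629626), np.float64(320.29078380706284)), array([596.38448813, 146.86430944,  70.38683585]))
```

```bash
python3 - <<'E'
from h import *
x,y=597.4,146.1
move_l((x,y,24),rate=80); st("a")
move_l((x,y,16.5),rate=25); s=st("b")
command_gripper(66); st("rel"); 
move_l((x,y,120),rate=200)
move_pose((450,-20,260),q_down(0)); st()
f=grab_frame("top");g=grab_frame("scene"); F=dict(top=f,scene=g)
crop(g,"s2",320,240,130,110,6)
c=w2px(f,(597,146,26)); print(dot(f,*c,26)); c=w2px(g,(597,146,26)); print(dot(g,*c,26))
for n,p in (("disc",[597,146,0]),): 
    for k,v in fitblank(n,p,6,frames=F).items(): print(n,k,np.round(v[0],2),v[1])
for n,p in (("square",[612.6,328,.81]),("oblong",[432.4,158,-.94])):
    for k,v in fitblank(n,p,0,frames=F).items(): print(n,k,np.round(v[0],2),v[1])
E
```

```text
a t=8.0 tcp [597.3 146.1  23.7] F [-0.1 -0.4 -0.9] w 55.1
b t=8.4 tcp [597.3 146.1  16.4] F [ 0.1 -0.3 -0.8] w 55.2
rel t=8.9 tcp [597.4 146.1  16.6] F [ 0.1 -0.4  0.4] w 66.0
 t=10.6 tcp [450.3 -19.6 259. ] F [-0.6 -0.7 -0.7] w 66.3
((np.float64(242.38451196558213), np.float64(230.43694541543425)), array([596.17486452, 143.86642815,  26.        ]))
((np.float64(368.8571982925883), np.float64(331.25572370974)), array([596.53952813, 146.2625629 ,  26.        ]))
disc top [595.38 143.99] 325.5774501136413
disc scene [597.77 147.4 ] 215.25217355843634
disc top+scene [597.63 147.28] 550.4932923285144
square top [612.34 327.15   0.82] 49.14425826352455
square scene [612.89 328.99   0.81] 18.05392158973743
square top+scene [612.74 328.76   0.81] 75.62338992865648
oblong top [446.02 146.96   0.  ] 231.69588531094658
oblong scene [432.81 159.39  -0.95] 25.625791841591983
oblong top+scene [432.79 158.82  -0.95] 484.86154596482356
```

View pics/s2.png

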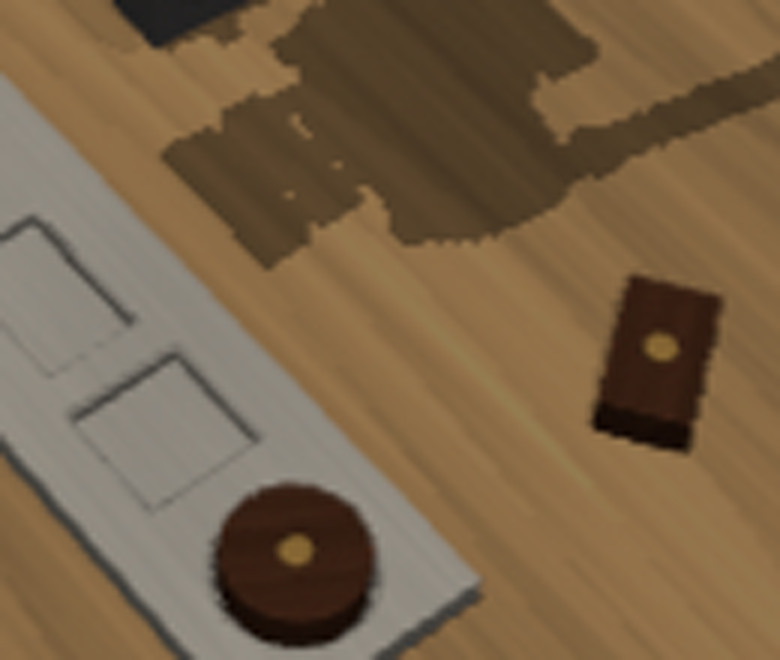

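```bash
python3 - <<'E'
from h import *
move_pose((613,328.6,120),q_down(.81))
pick(613.1,328.5,.81,62)
move_pose((597.4,71.6,60),q_down(0)); dwell(.3); s=st("hover")
g=grab_frame("scene")
z=s["tcp_pos"][2]+10; c=w2px(g,(597.4,71.6,z)); print(c,dot(g,*c,z,4))
crop(g,"hov2",300,220,130,110,6)
E
```

```text
down t=14.1 tcp [613.1 328.5   9.7] F [-0.5 -0.5 -0.1] w 61.8
grip t=14.5 tcp [613.4 328.6  10.4] F [-0.3  0.1  0.7] w 45.5
lift t=14.9 tcp [613.  328.5  60.1] F [-0.2 -0.6 -0.6] w 45.5
hover t=16.2 tcp [597.5  72.7  59.9] F [ 0.3  0.2 -0.2] w 45.8
[346.93341978 296.12988528] ((np.float64(347.89733556921925), np.float64(296.82038382709146)), array([596.85665399,  74.20288323,  69.8958795 ]))
```

View pics/hov2.png

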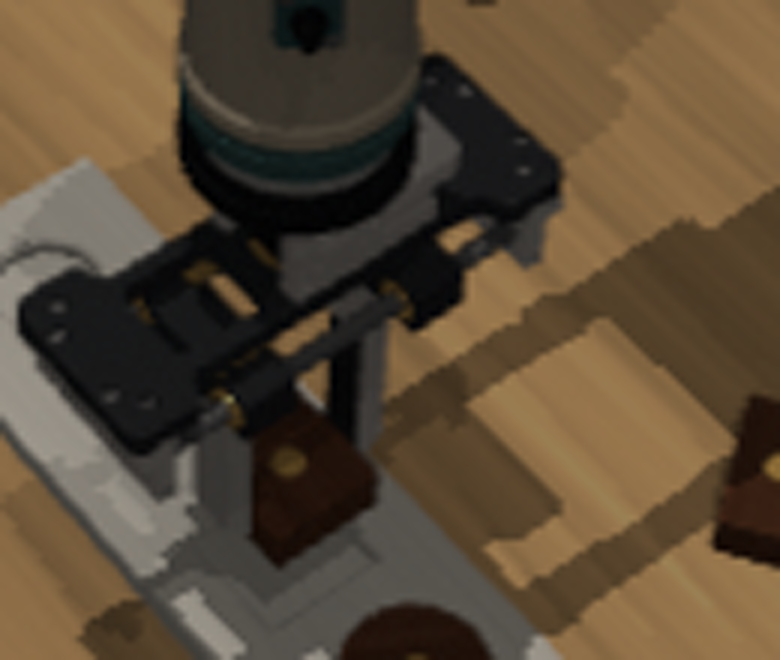

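```bash
python3 - <<'E'
from h import *
move_l((597.5,70.8,45),rate=60); dwell(.4)
for i in range(3):
    s=st("hover")
    g=grab_frame("scene")
    z=s["tcp_pos"][2]+10; c=w2px(g,(597.4,71.6,z)); print(dot(g,*c,z,4)[1])
crop(g,"hov3",300,240,130,110,6)
E
```

```text
hover t=17.1 tcp [597.6  70.8  45.2] F [ 0.3 -0.5 -0.3] w 45.7
[596.84079839  71.99808863  55.19722219]
hover t=17.1 tcp [597.6  70.8  45.2] F [ 0.5 -0.1 -0.6] w 45.5
[596.86922155  71.99500225  55.21070643]
hover t=17.2 tcp [597.6  70.8  45.2] F [ 0.  -1.4  0.8] w 45.6
[596.85240258  71.98097693  55.15139451]
```

View pics/hov3.png

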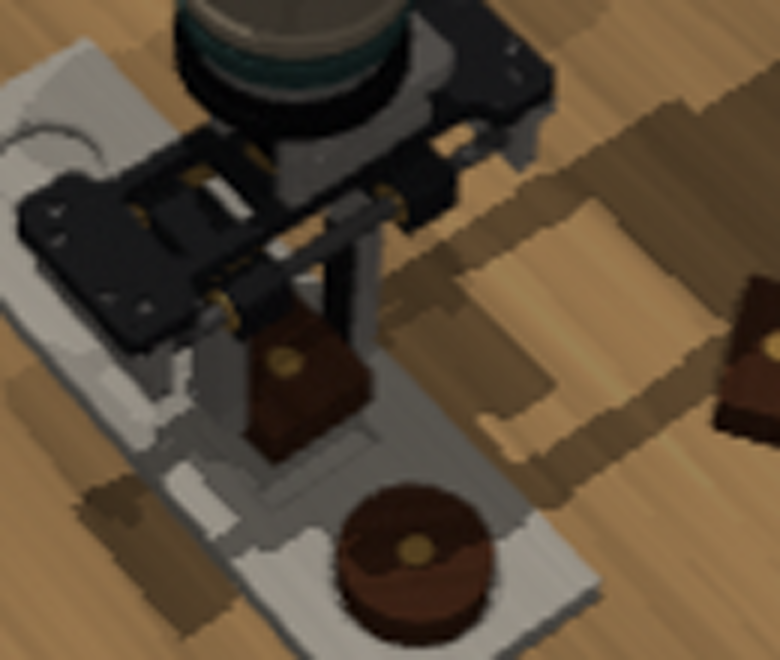

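```bash
cat >> h.py <<'E'
def place(x,y,opening):
    move_l((x,y,24),rate=80); st("a")
    move_l((x,y,19),rate=25); st("b"); move_l((x,y,16.5),rate=25); st("c")
    command_gripper(opening); st("rel"); move_l((x,y,120),rate=200)
E
python3 - <<'E'
from h import *
place(597.4,70.8,56)
move_pose((600,-60,260),q_down(0))
g=grab_frame("scene"); f=grab_frame("top")
c=w2px(g,(597,71,26)); print(dot(g,*c,26)[1]); c=w2px(f,(597,71,26)); print(dot(f,*c,26)[1])
v=fitblank("oblong",[432.4,158,-.94],0,frames=dict(top=f,scene=g))
for k in v: print(k,np.round(v[k][0],2),v[k][1])
crop(g,"s4",300,240,150,110,5.3)
E
```

```text
a t=17.7 tcp [596.9  70.8  23.4] F [ 0.2 -0.3 -0.3] w 45.3
b t=18.0 tcp [597.3  70.8  19. ] F [ 0.3  0.1 -0.4] w 45.8
c t=18.3 tcp [597.3  70.8  16.4] F [0.4 0.5 0.4] w 45.4
rel t=18.7 tcp [597.4  70.8  16.5] F [-0.1  0.6  0.1] w 55.9
[596.46830919  71.21575472  26.        ]
[597.27967632  69.89487977  26.        ]
top [431.77 156.28  -0.86] 379.19707913044476
scene [432.84 159.41  -0.95] 16.907189559454427
top+scene [432.39 158.89  -0.95] 410.3932595825736
```

View pics/s4.png

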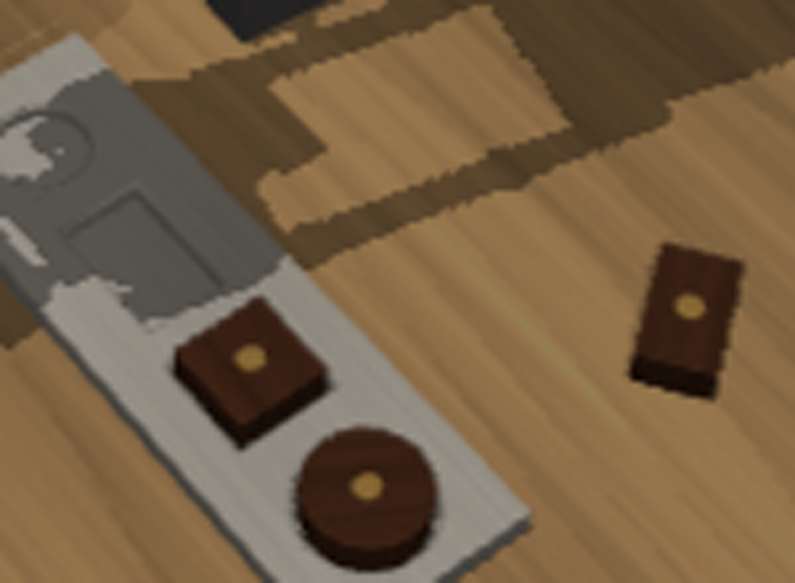

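```bash
python3 - <<'E'
from h import *
pick(433.3,158.6,-.945,52)
move_pose((597.4,-3.7,45),q_down(0)); dwell(.6)
for i in range(2):
    s=st("hover")
    g=grab_frame("scene")
    z=s["tcp_pos"][2]+10; c=w2px(g,(597.4,-3,z)); print(c,dot(g,*c,z,4)[1])
crop(g,"hov5",270,220,130,110,6)
E
```

```text
down t=23.1 tcp [433.3 158.6   9.9] F [-0.   0.4  0.3] w 52.0
grip t=23.5 tcp [433.6 158.6  10.3] F [-0.3 -0.4  1.1] w 35.5
lift t=24.0 tcp [433.1 158.6  59.9] F [ 0.6 -0.1 -1. ] w 35.8
hover t=25.8 tcp [597.4  -3.6  45.1] F [ 0.1  0.9 -0.6] w 35.6
[325.95448649 277.37887962] [597.00862923  -2.14009616  55.10911359]
hover t=25.8 tcp [597.4  -3.7  45.1] F [-0.9  1.1 -1. ] w 35.8
[325.95477684 277.39068035] [597.01425746  -2.14723649  55.06478453]
```

View pics/hov5.png

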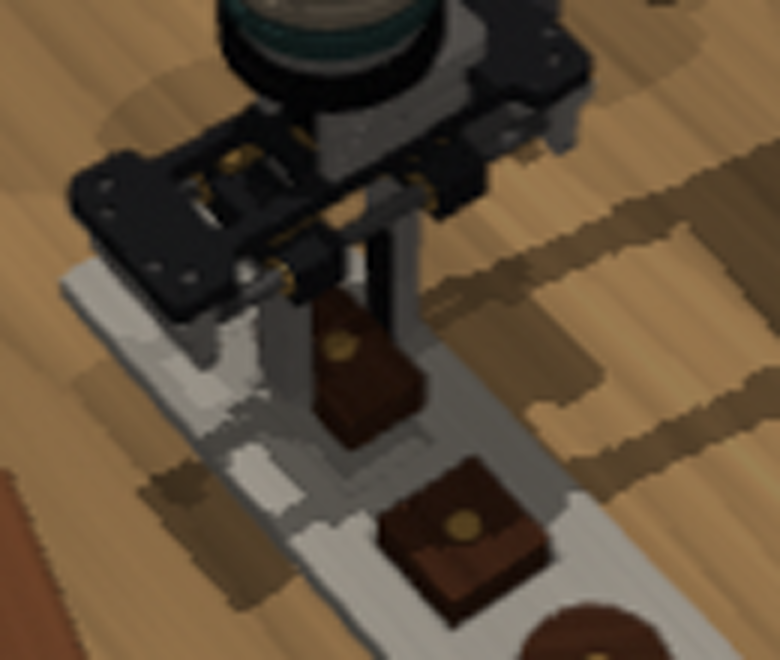

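```bash
python3 - <<'E'
from h import *
place(597.3,-4.5,46)
move_pose((380,190,300),q_down(0)); st()
g=grab_frame("scene"); f=grab_frame("top")
for y in (146.5,71.5,-3):
    print([np.round(dot(q,*w2px(q,(597,y,26)),26)[1],1) for q in (g,f)])
crop(g,"s6",290,230,140,110,5.7)
crop(g,"s_car",200,90,200,150,4)
crop(f,"t_car",330,190,220,140,3.6)
cv2.imwrite("pics/top6.png",f["img"][:,:,::-1])
E
```

```text
a t=26.3 tcp [596.8  -4.5  23.4] F [-0.  -0.9 -0.3] w 35.7
b t=26.6 tcp [597.2  -4.5  19. ] F [-0.4 -0.3 -0.9] w 35.6
c t=26.9 tcp [597.2  -4.5  16.5] F [-0.3  0.1 -0.3] w 35.8
rel t=27.3 tcp [597.3  -4.5  16.6] F [-1.  -0.1 -0.3] w 46.1
 t=29.2 tcp [380.5 189.6 299.1] F [ 1.  -0.1  0. ] w 46.1
[array([596.6, 146.3,  26. ]), array([597.4, 145.9,  26. ])]
[array([596.5,  71.2,  26. ]), array([597.4,  70.7,  26. ])]
[array([594.3,  -4.8,  26. ]), array([597.4,  -4.6,  26. ])]
```

View pics/s6.png

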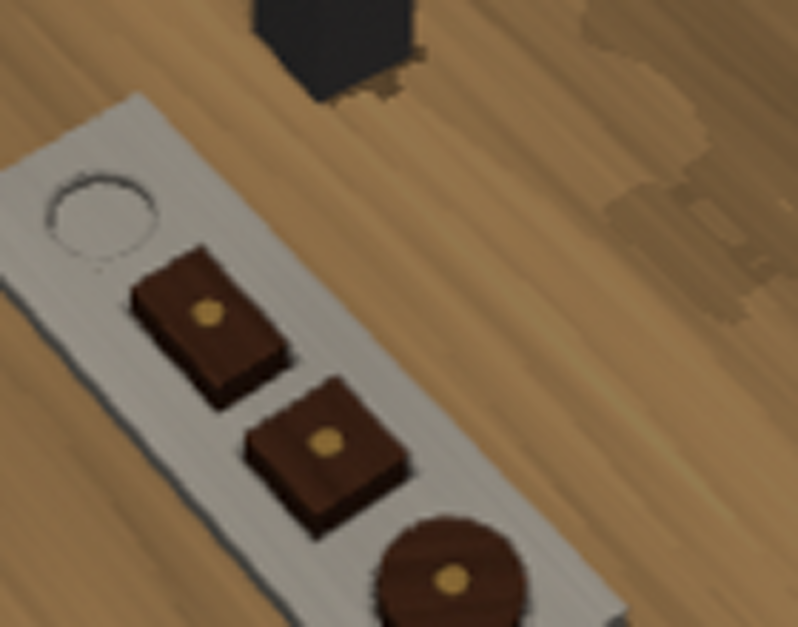

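View pics/t_car.png

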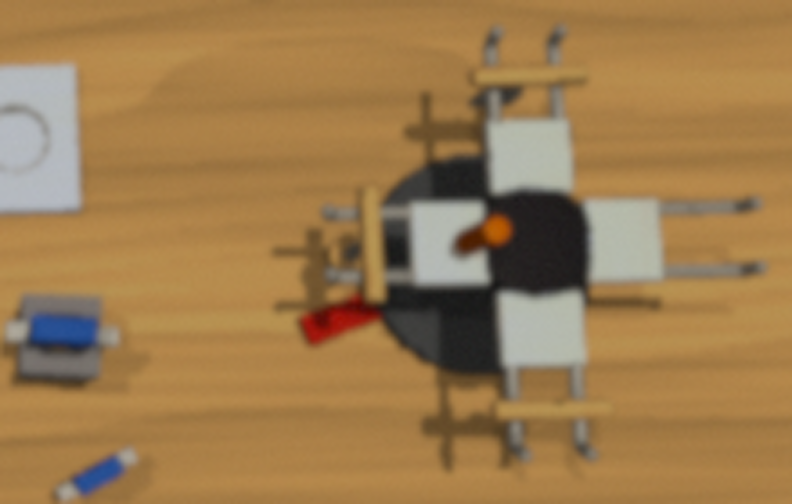

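View pics/s_car.png

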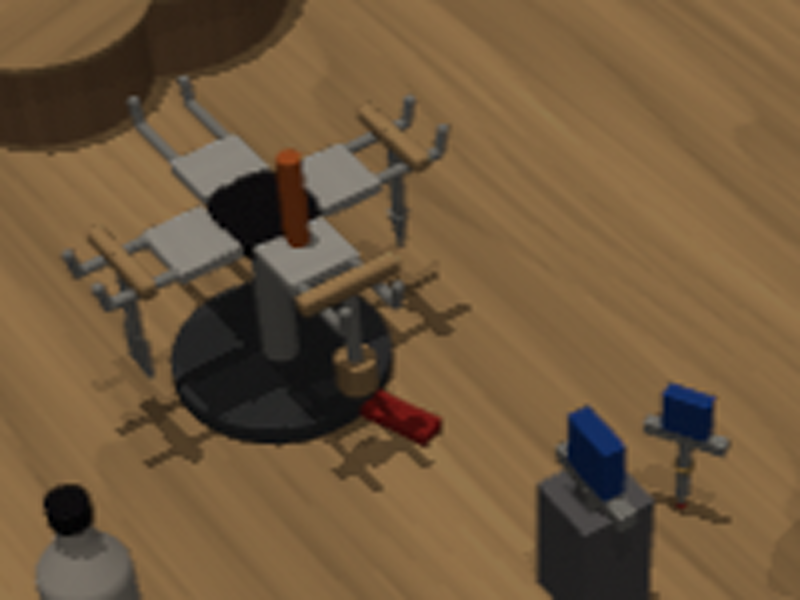

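View pics/top6.png

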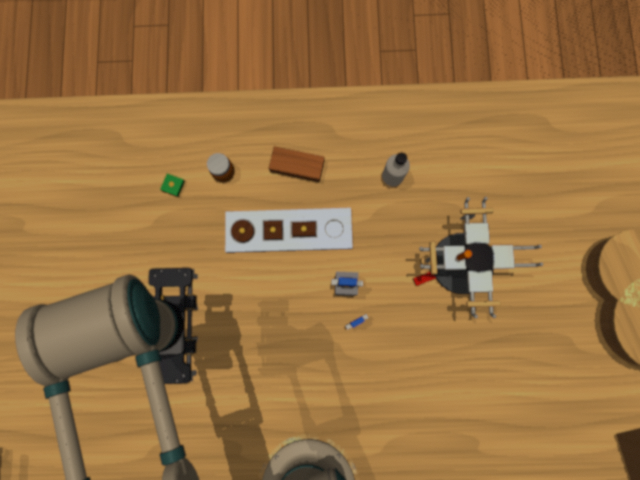

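```bash
python3 - <<'E'
from h import *
f=grab_frame("top");g=grab_frame("scene")
def T(u,v,z): return px2w(f,u/3.6+330-.36,v/3.6+190-.36,z)
def S(u,v,z): return px2w(g,u/4+200-.37,v/4+90-.37,z)
hub=np.mean([T(u,v,156) for u,v in ((748,205),(755,268),(493,33),(556,32),(330,213),(330,275),(518,452),(588,452))],0); print("hub top",hub)
hs=np.mean([S(u,v,156) for u,v in ((133,103),(184,83),(408,101),(442,130),(70,258),(101,294))],0); 
print("hub S tips", [np.round(S(u,v,156),0) for u,v in ((133,103),(184,83),(408,101),(442,130),(70,258),(101,294))])
pt=T(496,230,206); ps=S(288,156,206); print("peg",pt,ps)
mt=T(306,334,10); ms=S(432,430,10); print("marker outer end",mt,ms, np.hypot(*(mt-hub)[:2]))
yk=np.mean([T(748,205,156),T(755,268,156)],0); print("empty tips",yk,np.hypot(*(yk-hub)[:2]))
d=lambda v:np.degrees(np.arctan2(v[1],v[0]))
print("ang empty",d(yk-hub),"peg+180",d(hub-pt),"marker",d(mt-hub), "peg r",np.hypot(*(pt-hub)[:2]))
# arms by hub: left tips etc.
for a in (((493,33),(556,32)),((330,213),(330,275)),((518,452),(588,452))):
    y=np.mean([T(u,v,156) for u,v in a],0); print(np.round(d(y-hub),1))
E
```

```text
hub top [ 503.33462232 -382.65135436  156.        ]
hub S tips [array([ 523., -505.,  156.]), array([ 486., -503.,  156.]), array([ 380., -398.,  156.]), array([ 380., -360.,  156.]), array([ 630., -397.,  156.]), array([ 632., -358.,  156.])]
peg [ 503.82749412 -343.3021169   206.        ] [ 503.31659588 -342.95359071  206.        ]
marker outer end [ 459.8771216  -268.68808368   10.        ] [ 462.61786298 -265.46977294   10.        ] 121.96795248254584
empty tips [ 501.46930389 -506.43941659  156.        ] 123.80211535081956
ang empty -90.86330445516003 peg+180 -90.71762502504359 marker 110.87329993156278 peg r 39.35232408960678
-0.5
89.7
179.1
```

```bash
python3 - <<'E'
from h import *
hub=np.array([503.8,-383.]); r=41.
Z=168
th=np.radians(np.linspace(89.4,-69.7,15))
P=[(hub[0]+r*np.cos(t),hub[1]+r*np.sin(t),Z) for t in th]; Y=[t-np.pi/2 for t in th]
print([np.round(inverse_kinematics(p,q_down(y)),2)[5] for p,y in zip(P,Y)])
move_pose((P[0][0],P[0][1]+0,300),q_down(Y[0])); command_gripper(26)
move_l((P[0][0],P[0][1],225)); st()
g=grab_frame("scene"); crop(g,"peg0",220,70,130,110,6)
f=grab_frame("top"); crop(f,"peg0t",400,200,130,110,6)
E
```

```text
[np.float64(-0.7), np.float64(-0.49), np.float64(-0.29), np.float64(-0.09), np.float64(0.11), np.float64(0.3), np.float64(0.5), np.float64(0.69), np.float64(0.88), np.float64(1.07), np.float64(1.25), np.float64(1.44), np.float64(1.63), np.float64(1.81), np.float64(2.0)]
 t=32.6 tcp [ 504.6 -342.4  225.6] F [ 1.1 -0.  -0.4] w 25.9
```

View pics/peg0.png

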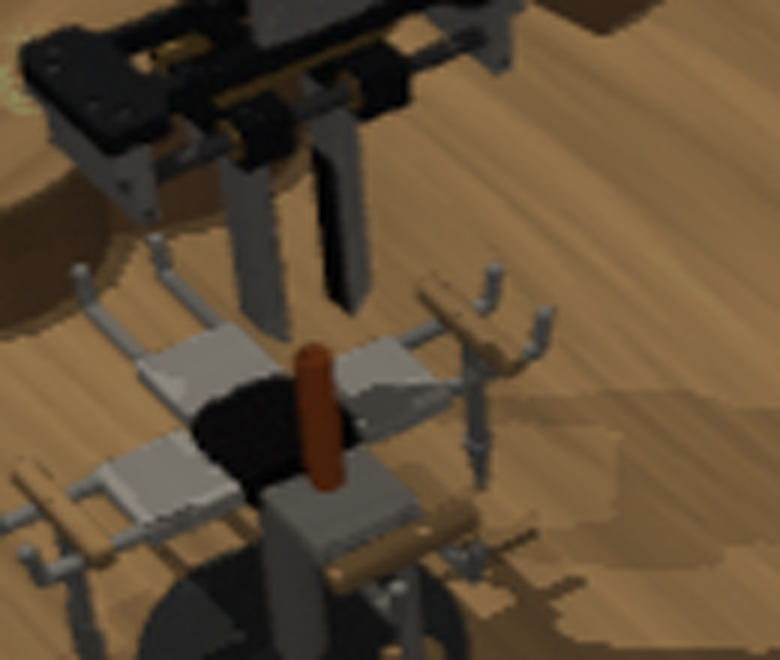

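```bash
python3 - <<'E'
from h import *
hub=np.array([503.8,-383.]); r=41.; Z=168
th=np.radians(np.linspace(89.4,-69.7,15))
P=[(hub[0]+r*np.cos(t),hub[1]+r*np.sin(t),Z) for t in th]; Y=[t-np.pi/2 for t in th]
move_l(P[0],rate=60); st("down"); command_gripper(20); st()
for p,y in zip(P[1:],Y[1:]):
    move_l(p,q_down(y),rate=45); st()
E
```

```text
down t=33.8 tcp [ 504.5 -342.2  168.4] F [-0.5 -0.7  0.6] w 26.0
 t=34.1 tcp [ 504.3 -342.1  168.2] F [ 1.8 -0.  -0.1] w 19.8
 t=34.5 tcp [ 512.4 -342.9  168. ] F [0.  0.2 0.6] w 19.9
 t=34.8 tcp [ 520.  -345.3  168. ] F [0.7 0.1 0.1] w 20.3
 t=35.2 tcp [ 527.  -349.2  168. ] F [ 0.4 -0.4 -0.1] w 19.8
 t=35.5 tcp [ 533.2 -354.5  168. ] F [-0.4  0.1 -0.2] w 20.2
 t=35.9 tcp [ 538.2 -360.9  168. ] F [ 0.3 -0.3  0.5] w 20.2
 t=36.2 tcp [ 541.9 -368.1  168. ] F [ 0.3 -0.  -0.7] w 20.2
 t=36.6 tcp [ 544.1 -376.   168. ] F [0.1 0.6 0.1] w 20.4
 t=36.9 tcp [ 544.7 -384.   168. ] F [ 0.4 -0.7  0.6] w 19.9
 t=37.3 tcp [ 543.6 -392.1  168. ] F [ 1.1  1.1 -0.5] w 19.7
 t=37.6 tcp [ 541.1 -399.7  168. ] F [ 0.7  0.7 -0.5] w 20.1
 t=38.0 tcp [ 537.  -406.8  168. ] F [ 0.1 -0.4 -0.5] w 19.9
 t=38.3 tcp [ 531.7 -412.9  168. ] F [-0.6  0.2  0.1] w 19.8
 t=38.7 tcp [ 525.3 -417.8  168. ] F [0.5 0.3 0.5] w 19.6
 t=39.0 tcp [ 518.  -421.3  168. ] F [0.6 0.  0.8] w 19.8
```

```bash
python3 - <<'E'
from h import *
command_gripper(0); st("closed"); dwell(.2); st()
g=grab_frame("scene"); crop(g,"peg1",200,80,170,130,4.7)
f=grab_frame("top"); crop(f,"peg1t",390,190,170,130,4.7)
E
```

```text
closed t=39.3 tcp [ 518.5 -421.3  168. ] F [1.4 0.1 0.1] w 15.5
 t=39.5 tcp [ 518.5 -421.3  168. ] F [ 2.1  1.  -0.3] w 15.6
```

View pics/peg1.png

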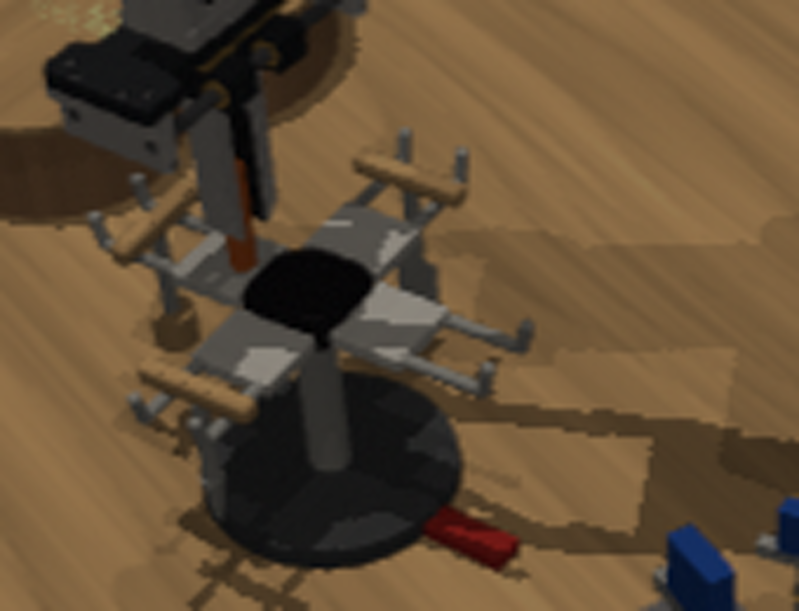

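View pics/peg1t.png

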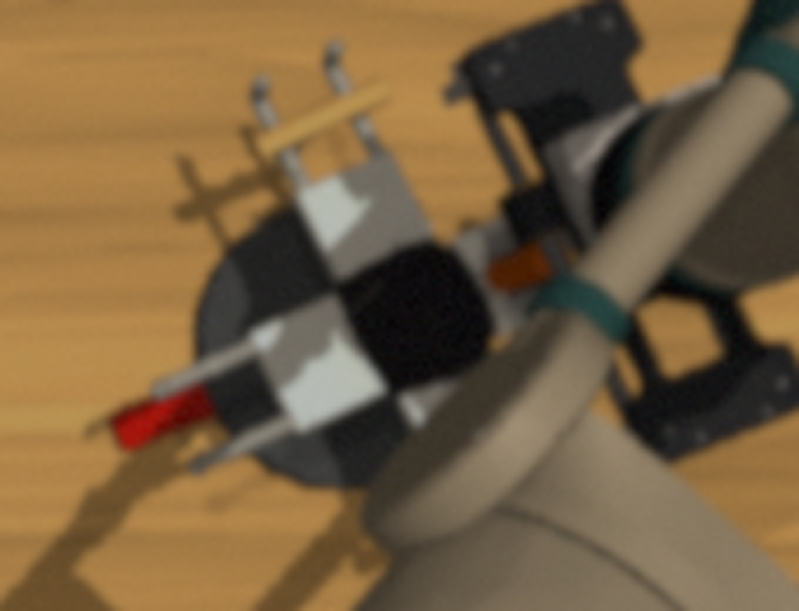

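```bash
python3 - <<'E'
from h import *
command_gripper(26); st(); p=get_state()["tcp_pos"]
move_l((p[0],p[1],300),rate=200); move_pose((380,190,300),q_down(0)); st()
g=grab_frame("scene"); crop(g,"car2s",220,100,100,80,8)
f=grab_frame("top"); crop(f,"car2t",400,190,110,90,7)
cv2.imwrite("pics/top_c.png",f["img"][...,::-1]); np.save("f2.npy",f["img"]); np.save("g2.npy",g["img"])
E
```

```text
t=40.0 tcp [ 517.7 -421.5  168. ] F [-0.7 -0.9 -0.3] w 25.7
 t=43.0 tcp [380.5 189.7 299.9] F [ 0.7 -1.9  0.7] w 26.1
```

View pics/car2s.png

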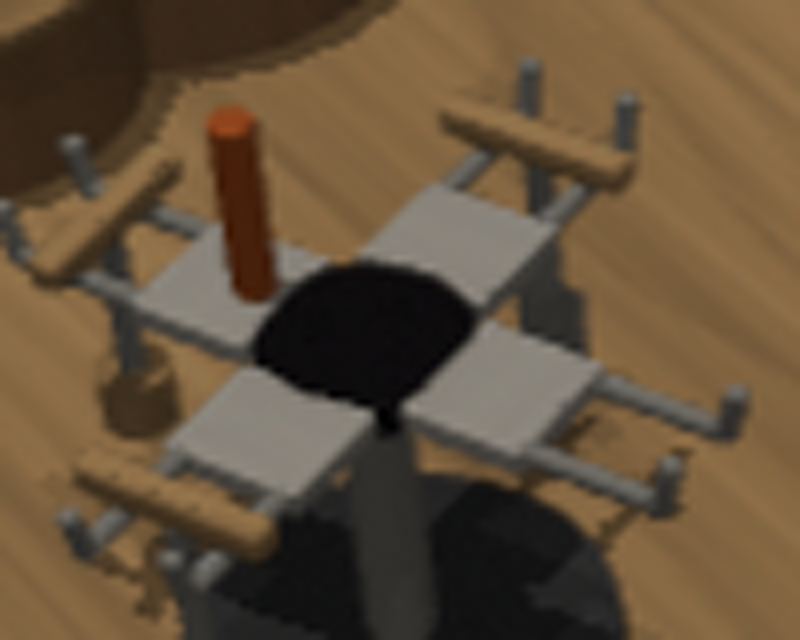

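View pics/car2t.png

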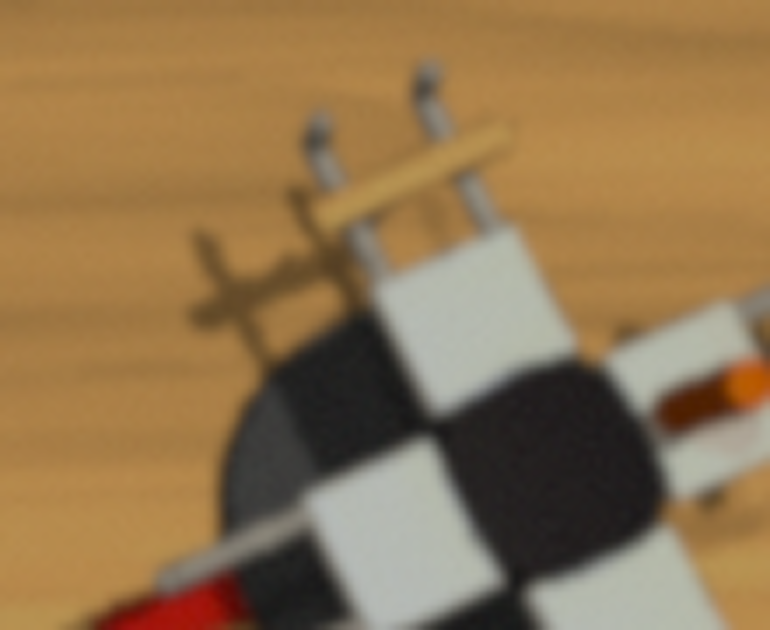

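```bash
python3 - <<'E'
from h import *
f=grab_frame("top");g=grab_frame("scene")
def mred(im,roi):
    u0,v0,w,h=roi; c=im[v0:v0+h,u0:u0+w].astype(np.float32); m=(c[...,0]>60)&(c[...,0]>3.0*c[...,1])&(c[...,0]>2.5*c[...,2]); return m.astype(np.float32)
rt=(400,255,60,50); rs=(280,170,50,45)
mt,ms=mred(f["img"],rt),mred(g["img"],rs)
crop(f,"mk_t",400,230,80,65,9); crop(g,"mk_s",270,150,80,65,9)
for m,r,c in ((mt,rt,f),(ms,rs,g)):
    v,u=np.nonzero(m); print(len(u),u.mean()+r[0],v.mean()+r[1]); 
    pts=np.array([px2w(c,a+r[0],b+r[1],10)[:2] for a,b in zip(u,v)]); mu=pts.mean(0); U,S,V=np.linalg.svd(pts-mu); print(mu,S/np.sqrt(len(u))*np.sqrt(12),np.degrees(np.arctan2(V[0,1],V[0,0])))
    print(cv2.minAreaRect(pts.astype(np.float32)))
E
```

```text
133 424.03007518796994 278.2781954887218
[ 469.18987426 -291.7468382 ] [49.98908886 15.35779176] -72.67987747168314
((470.0755920410156, -292.3254699707031), (16.35462760925293, 49.760520935058594), 19.280488967895508)
100 300.12 193.36
[ 470.31845368 -288.81274809] [49.82862077 19.12222109] 112.51217742535646
((470.1339111328125, -288.9224853515625), (19.30543327331543, 50.347042083740234), 18.52145004272461)
```

View pics/mk_t.png

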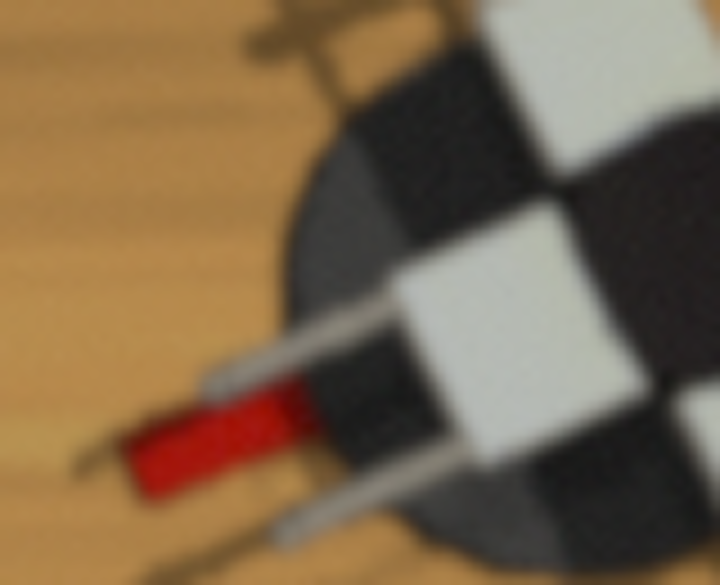

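View pics/mk_s.png

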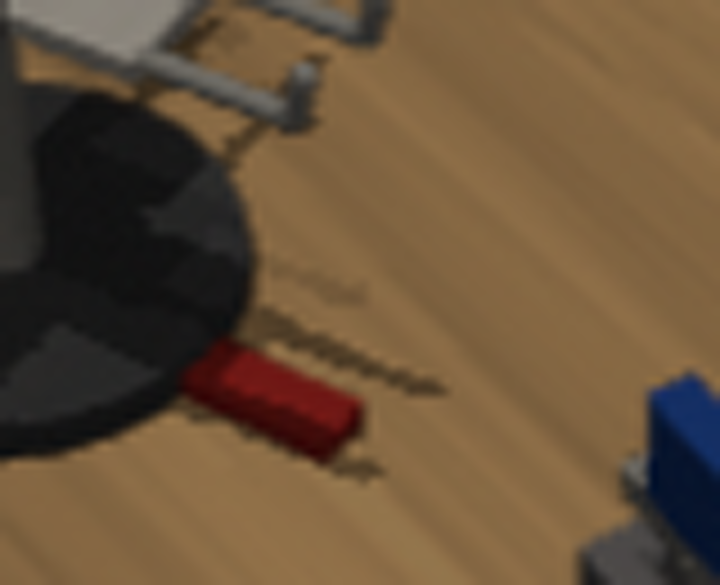

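```bash
python3 - <<'E'
from h import *
f=grab_frame("top");g=grab_frame("scene")
A=lambda c,o,k,u,v,z: px2w(c,(u+.5)/k-.5+o[0],(v+.5)/k-.5+o[1],z)[:2]
d=lambda p,q: round(float(np.degrees(np.arctan2(*(p-q)[::-1]))),1)
t=lambda u,v,z:A(f,(400,230),9,u,v,z); s=lambda u,v,z:A(g,(270,150),9,u,v,z); s2=lambda u,v,z:A(g,(220,100),8,u,v,z)
print("T marker lower edge",d(t(150,503,10),t(318,437,10)),"outer end",d(t(150,503,10),t(125,450,10)), t(137,476,10))
print("T prongs",d(t(210,388,140),t(395,305,140)),d(t(280,535,140),t(460,450,140)), "mid tip",t(245,461,150))
print("S marker edges",d(s(362,407,10),s(232,345,10)),d(s(322,445,10),s(190,380,10)),"outer mid",s(342,425,10))
print("S prongs",d(s2(735,430,138),s2(605,382,138)),d(s2(665,508,138),s2(525,455,138)),"mid tip", (s2(737,392,156)+s2(668,460,156))/2)
print("T peg",A(f,(400,190),7,745,383,206),"S peg",s2(231,118,206))
def cost(p,c):pass
# overlay
def draw(c,im,o,k,hub,phi,sig):
    e=lambda a:np.array([np.cos(a),np.sin(a)])
    def L(P,col):
        uv=np.array([((w2px(c,q)-o+.5)*k-.5) for q in P]); cv2.polylines(im,[np.round(uv*16).astype(np.int32)],False,col,1,cv2.LINE_AA,4)
    for j in range(4):
        a=phi+j*np.pi/2; n=e(a+np.pi/2)
        for l in (-19,19): L([[*(hub+e(a)*75+n*l),136],[*(hub+e(a)*120+n*l),136],[*(hub+e(a)*124+n*l),156]],(255,0,255) if j==0 else (0,255,0))
    a=sig;n=e(a+np.pi/2); L([[*(hub+e(a)*r+n*l),10] for r,l in ((72.5,-11),(127.5,-11),(127.5,11),(72.5,11),(72.5,-11))],(0,255,255))
    pg=hub-e(phi)*42; L([[*(pg+8*e(x)),206] for x in np.linspace(0,6.283,30)],(255,255,0))
    L([[*hub,10],[*hub,140]],(255,255,255))
for c,n,o,w,h,k,hub in ((f,"ovc_t",(400,180),150,115,5.3,(503.5,-383)),(g,"ovc_s",(215,95),115,115,5.2,(505,-381))):
    im=cv2.resize(c["img"][o[1]:o[1]+h,o[0]:o[0]+w,::-1],None,fx=k,fy=k,interpolation=cv2.INTER_CUBIC)
    draw(c,im,np.array(o),k,np.array(hub),np.radians(111),np.radians(110.5)); cv2.imwrite(f"pics/{n}.png",im)
E
```

```text
T marker lower edge 109.7 outer end -157.8 [ 459.80438684 -269.01385599]
T prongs 112.4 113.4 mid tip [ 454.52018787 -269.49532033]
S marker edges 109.4 108.9 outer mid [ 462.02870858 -266.63472207]
S prongs 113.9 113.9 mid tip [ 454.23044157 -268.09590414]
T peg [ 520.42985801 -422.27078167] S peg [ 518.36304898 -424.24982835]
```

View pics/ovc_t.png

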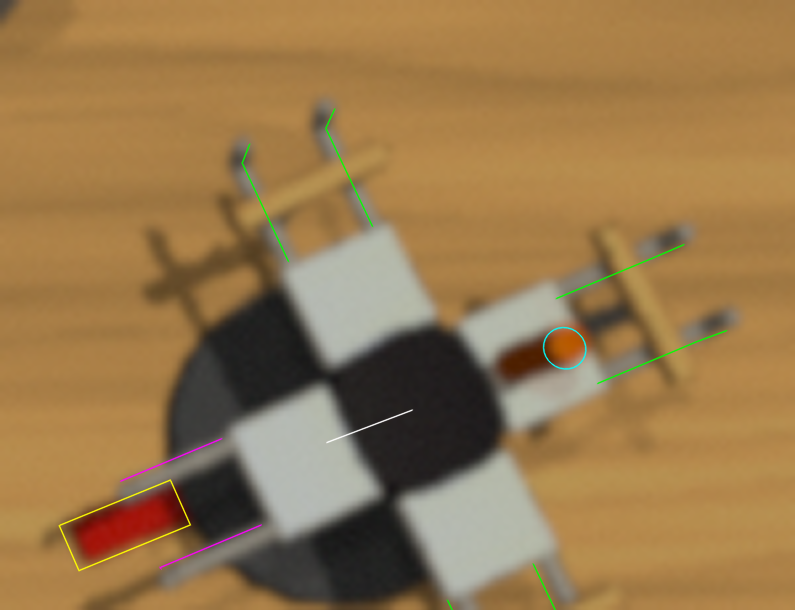

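View pics/ovc_s.png

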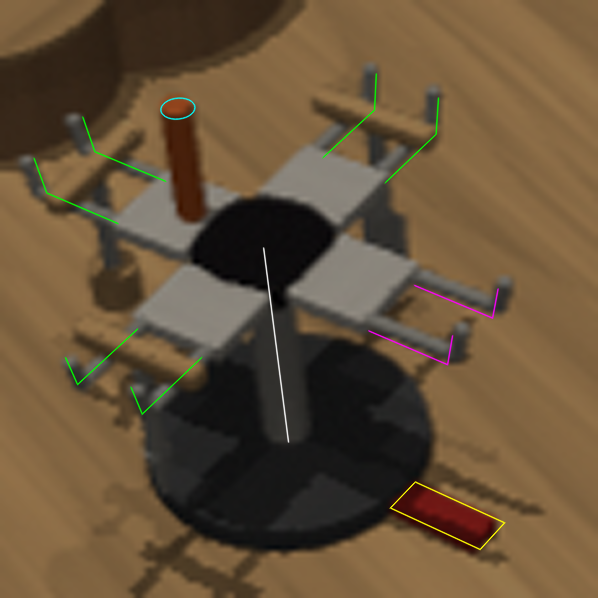

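```bash
python3 - <<'E'
from h import *
from scipy.optimize import least_squares
f=grab_frame("top");g=grab_frame("scene")
# yoke index j: phi + j*90deg ; l sign along +90 normal
T=[(3,-1,240,143),(3,1,323,106),(2,-1,687,232),(2,1,733,317),(0,1,165,580),(0,-1,127,487)]
S=[(1,1,371,72),(1,-1,433,93),(0,1,503,283),(0,-1,463,327),(2,-1,27,162),(2,1,75,120),(3,1,70,362),(3,-1,136,392)]
e=lambda a:np.array([np.cos(a),np.sin(a)])
def model(p,L,c,o,k,zt,peg):
    hub=p[:2];phi=p[2];rt=p[3];r=[]
    for j,l,u,v in L:
        a=phi+j*np.pi/2; q=hub+e(a)*rt+e(a+np.pi/2)*19*l
        r.append(w2px(c,[*q,zt])-[(u+.5)/k-.5+o[0],(v+.5)/k-.5+o[1]])
    r.append(w2px(c,[*(hub-42*e(phi)),206])-[(peg[0]+.5)/k-.5+o[0],(peg[1]+.5)/k-.5+o[1]])
    return np.array(r)
for n,L,c,o,k,peg in (("T",T,f,(400,180),5.3,(565,346)),("S",S,g,(215,95),5.2,(178,106))):
    best=None
    for perm in (0,):
        # resolve sign/index ambiguity by nearest
        LL=[]
        p0=np.array([504,-382,np.radians(112),122.])
        for _,_,u,v in L:
            cand=[(np.hypot(*(w2px(c,[*(p0[:2]+e(p0[2]+j*np.pi/2)*122+e(p0[2]+(j+1)*np.pi/2)*19*l),156])-[(u+.5)/k-.5+o[0],(v+.5)/k-.5+o[1]])),j,l) for j in range(4) for l in (-1,1)]
            m=min(cand); LL.append((m[1],m[2],u,v))
        r=least_squares(lambda p:model(p,LL,c,o,k,156,peg).ravel(),p0,x_scale=[1,1,.01,1]); p=r.x
        print(n,p[:2],np.degrees(p[2]),p[3],np.abs(r.fun).max()); print(np.round(r.fun.reshape(-1,2),1).tolist())
E
```

```text
T [ 503.8550346  -384.54828192] 112.93704638394588 126.13495261895014 0.8477309089107621
[[0.4, 0.1], [0.5, -0.1], [-0.2, 0.0], [-0.3, -0.0], [0.1, -0.3], [-0.8, 0.8], [0.3, -0.5]]
S [ 504.55717159 -381.14098295] 112.93701251901632 125.28516120077535 0.6617743030631402
[[-0.2, -0.5], [0.1, -0.2], [0.2, -0.0], [-0.3, 0.7], [0.1, -0.1], [-0.1, -0.1], [0.1, -0.0], [0.3, -0.4], [-0.3, 0.6]]
```

```bash
python3 - <<'E'
from h import *
hub=np.array([503.8,-383.]); Z=168
def P(deg,z=Z,r=41.5): t=np.radians(deg); return (hub[0]+r*np.cos(t),hub[1]+r*np.sin(t),z),q_down(t-np.pi/2)
p,q=P(-69.7,300); move_pose(p,q); p,q=P(-69.7,215); move_l(p); p,q=P(-69.7); move_l(p,rate=60); st("down")
command_gripper(0); st("closed")
p,q=P(-72.3); move_l(p,q,rate=20); dwell(.3); st("turned")
command_gripper(24); st("open"); dwell(.2)
p,q=P(-72.3,300); move_l(p,rate=200); move_pose((380,190,300),q_down(0)); st()
f=grab_frame("top");g=grab_frame("scene")
crop(f,"c3t",400,180,150,115,5.3); crop(g,"c3s",215,95,115,115,5.2)
E
```

```text
down t=47.3 tcp [ 518.4 -422.2  168.3] F [ 0.3 -0.5  0.4] w 25.9
closed t=47.7 tcp [ 518.6 -422.1  168.6] F [ 0.6 -0.4  1.6] w 15.6
turned t=48.2 tcp [ 516.7 -422.9  168.5] F [ 0.4 -0.2  4.1] w 15.4
open t=48.6 tcp [ 516.1 -422.2  167.4] F [-0.5 -0.1 -0.4] w 24.1
 t=51.8 tcp [380.5 189.7 299.9] F [-0.5  0.4  0.8] w 24.0
```

View pics/c3t.png

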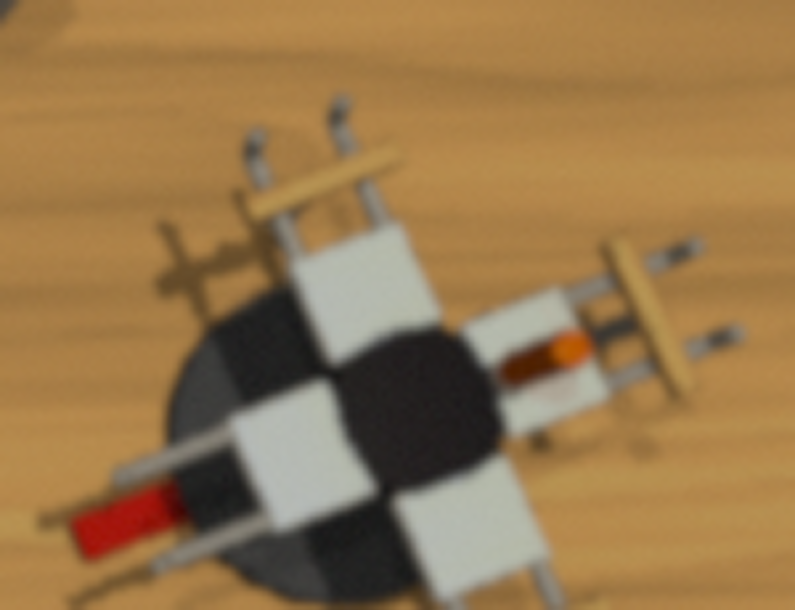

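View pics/c3s.png

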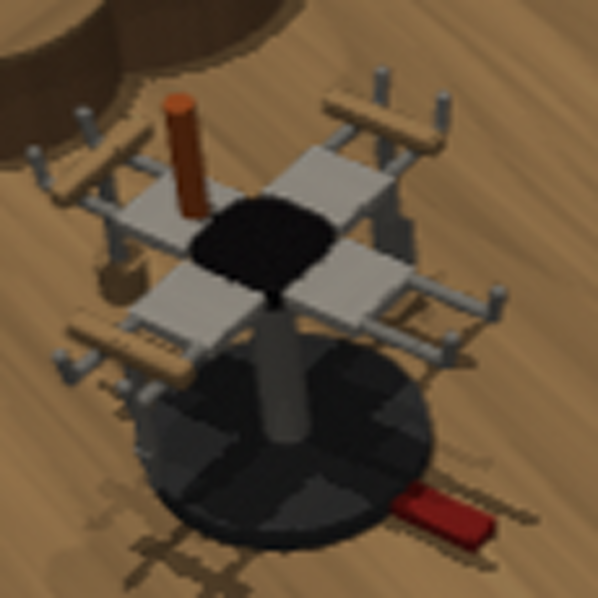

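```bash
cat > car.py <<'E'
from h import *
from scipy.optimize import least_squares
e=lambda a:np.array([np.cos(a),np.sin(a)])
def carfit(c,L,o,k,peg,p0=(504,-382,np.radians(110),126.)):
    p0=np.array(p0); uvs=[np.array([(u+.5)/k-.5+o[0],(v+.5)/k-.5+o[1]]) for u,v in L]; pg=np.array([(peg[0]+.5)/k-.5+o[0],(peg[1]+.5)/k-.5+o[1]])
    M=lambda p,j,l:w2px(c,[*(p[:2]+e(p[2]+j*np.pi/2)*p[3]+e(p[2]+(j+1)*np.pi/2)*19*l),156])
    A=[min((np.hypot(*(M(p0,j,l)-uv)),j,l) for j in range(4) for l in (-1,1))[1:] for uv in uvs]
    r=least_squares(lambda p:np.concatenate([M(p,*a)-uv for a,uv in zip(A,uvs)]+[w2px(c,[*(p[:2]-42*e(p[2])),206])-pg]),p0,x_scale=[1,1,.01,1])
    return r.x[:2],np.degrees(r.x[2]),r.x[3],np.abs(r.fun).max()
E
python3 - <<'E'
from car import *
f=grab_frame("top");g=grab_frame("scene")
print(carfit(f,[(254,132),(340,100),(697,244),(740,332),(118,478),(158,568)],(400,180),5.3,(572,349)))
print(carfit(g,[(382,74),(443,98),(497,293),(452,342),(36,153),(84,114),(60,357),(125,383)],(215,95),5.2,(180,104)))
# prong directions & marker edges in this crop
A=lambda c,o,k,u,v,z: px2w(c,(u+.5)/k-.5+o[0],(v+.5)/k-.5+o[1],z)[:2]
crop(f,"m4t",405,235,70,60,11); crop(g,"m4s",280,140,50,65,9)
E
```

```text
(array([ 503.64294335, -385.19829296]), np.float64(110.267428747354), np.float64(127.07795741189214), np.float64(0.4097455102554193))
(array([ 504.72815944, -380.85045388]), np.float64(109.74494477594824), np.float64(125.07735186366396), np.float64(0.6338141927934942))
```

View pics/m4t.png

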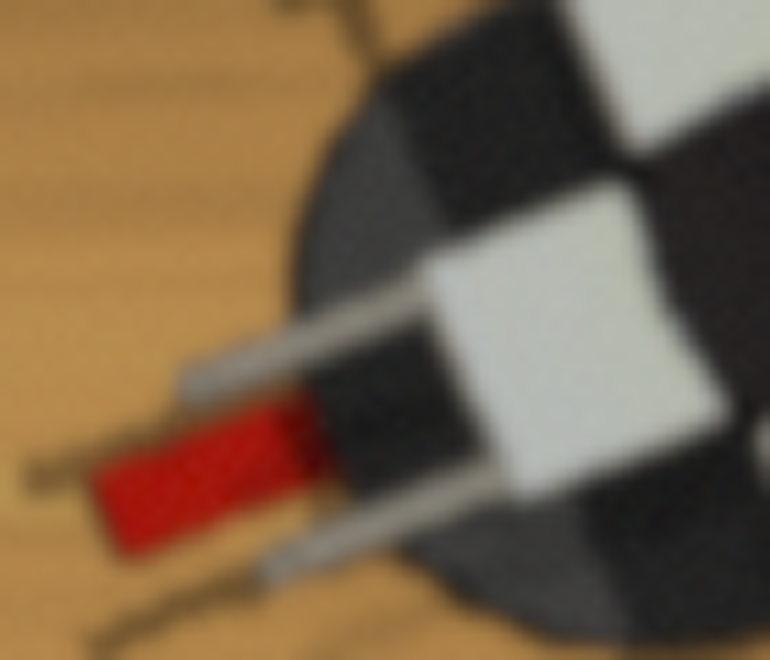

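View pics/m4s.png

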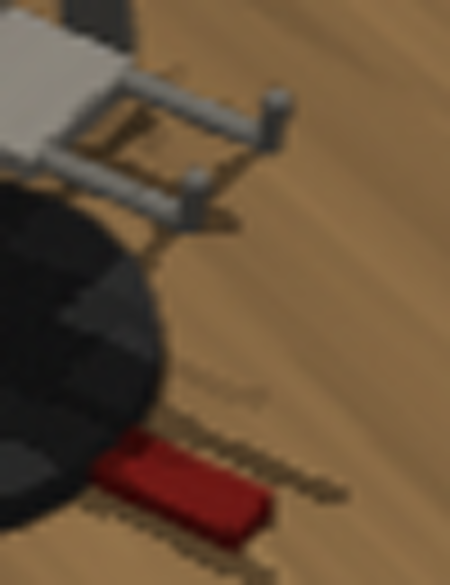

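```bash
python3 - <<'E'
from h import *
f=grab_frame("top");g=grab_frame("scene")
A=lambda c,o,k,u,v,z: px2w(c,(u+.5)/k-.5+o[0],(v+.5)/k-.5+o[1],z)[:2]
d=lambda p,q: round(float(np.degrees(np.arctan2(*(p-q)[::-1]))),1)
t=lambda u,v,z:A(f,(405,235),11,u,v,z); s=lambda u,v,z:A(g,(280,140),9,u,v,z)
print("T mk",d(t(95,480,10),t(290,405,10)),d(t(130,557,10),t(330,480,10)),"prong",d(t(195,385,138),t(415,290,138)),d(t(270,572,138),t(495,478,138)))
print("S mk",d(s(272,492,10),s(145,432,10)),d(s(238,535,10),s(100,465,10)),"prong",d(s(262,142,136),s(130,80,136)),d(s(185,218,136),s(48,152,136)))
E
```

```text
T mk 109.3 109.3 prong 111.6 110.9
S mk 109.7 108.1 prong 108.0 108.0
```

```bash
python3 - <<'E'
from h import *
f=grab_frame("top");g=grab_frame("scene")
crop(f,"g_t",320,262,55,42,14); crop(g,"g_s",322,182,64,66,9)
def mblue(im,roi):
    u0,v0,w,h=roi; c=im[v0:v0+h,u0:u0+w].astype(np.float32); return ((c[...,2]>1.6*c[...,0])&(c[...,2]>35)).astype(np.float32)
rt=(328,268,40,30); rs=(330,185,40,42)
p=px2w(f,347.5,281.7,142); print(p)
for F,Rr in (([f],[rt]),([g],[rs]),([f,g],[rt,rs])):
    M=[mblue(c["img"],r) for c,r in zip(F,Rr)]; print([m.sum() for m in M],*fit(F,M,Rr,('r',16,40),[p[0],p[1],0.0],102,142))
E
```

```text
[ 457.62295494 -101.83626603  142.        ]
[np.float32(144.0)] [ 4.59004673e+02 -1.02158767e+02 -9.57547550e-02] 25.85882352941176
[np.float32(278.0)] [ 4.58872394e+02 -1.00955915e+02 -2.13451954e-01] 77.71372549019608
[np.float32(144.0), np.float32(278.0)] [ 4.58977083e+02 -1.01187602e+02 -1.79459419e-01] 110.48235294117647
```

View pics/g_t.png

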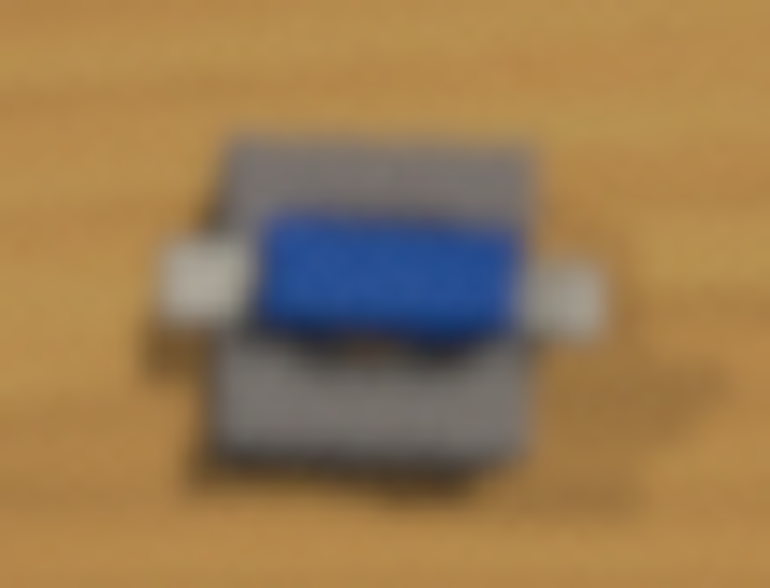

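View pics/g_s.png

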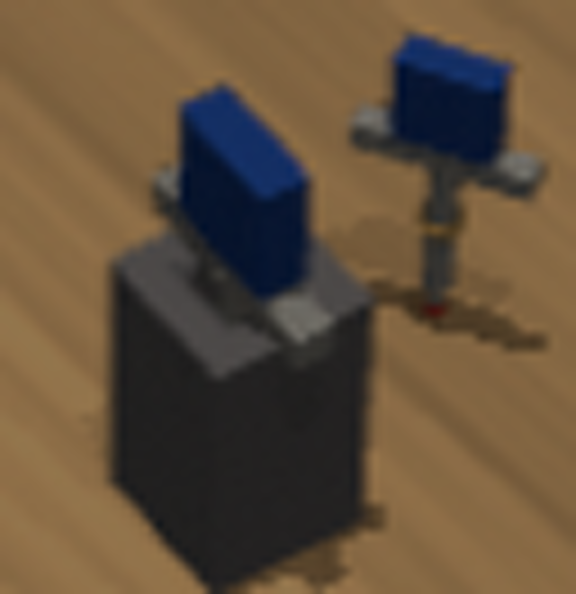

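```bash
python3 - <<'E'
from h import *
f=grab_frame("top");g=grab_frame("scene")
A=lambda c,o,k,u,v,z: px2w(c,(u+.5)/k-.5+o[0],(v+.5)/k-.5+o[1],z)[:2]
t=lambda u,v,z:A(f,(320,262),14,u,v,z); s=lambda u,v,z:A(g,(322,182),9,u,v,z)
d=lambda p,q: round(float(np.degrees(np.arctan2(*(p-q)[::-1]))),1)
a,b=t(162,282,102),t(607,300,102); print("bar T",a,b,(a+b)/2,np.hypot(*(a-b)),d(a,b))
a,b=t(270,218,142),t(518,234,142);print("block top edge",d(a,b)); c1=np.mean([t(u,v,142) for u,v in ((270,218),(518,234),(512,322),(268,318))],0); print("block top ctr",c1)
# scene block top face corners
Q=[(182,105),(222,85),(308,178),(265,197)]
W=[s(u,v,142) for u,v in Q]; print("S block top",np.round(W,1).tolist(),np.mean(W,0),d(W[0],W[3]),d(W[1],W[2]))
# stand top corners
print("stand T",np.mean([t(u,v,90) for u,v in ((228,140),(535,145),(530,455),(222,455))],0), "S", [np.round(s(u,v,90)) for u,v in ((112,265),(218,378),(372,300))])
E
```

```text
bar T [461.18417375 -67.13321616] [ 456.42151833 -137.670105  ] [ 458.80284604 -102.40166058] 70.69749340050376 86.1
block top edge 84.7
block top ctr [ 459.05034564 -101.95471904]
S block top [[463.6, -120.0], [451.1, -119.5], [454.2, -80.5], [466.9, -81.9]] [ 458.96127227 -100.4635827 ] -94.9 -94.6
stand T [ 458.41892339 -101.97600662] S [array([ 482., -125.]), array([485., -77.]), array([436., -74.])]
```

```bash
python3 - <<'E'
from h import *
x,y,a=459.0,-101.6,-.08
move_pose((x,y,260),q_down(a)); command_gripper(38); move_l((x,y,160)); move_l((x,y,112.5),rate=60); st("down")
command_gripper(0); dwell(.2); st("grip")
move_l((x,y,235),rate=120); st("lift")
move_pose((597.3,145.9,175),q_down(a)); dwell(.4); st("hover")
f=grab_frame("top");g=grab_frame("scene")
crop(g,"gh",300,230,130,120,6); crop(f,"ght",200,170,130,100,6)
E
```

```text
down t=55.7 tcp [ 459.3 -101.7  112.7] F [-1.2 -0.8 -0.6] w 37.9
grip t=56.4 tcp [ 459.1 -101.7  112.7] F [-0.6  0.5  3.4] w 15.5
lift t=57.6 tcp [ 458.4 -101.4  234.2] F [-0.3 -0.  -1. ] w 15.5
hover t=59.1 tcp [597.4 145.2 175.4] F [-0.2 -0.2 -1.5] w 15.5
```

View pics/gh.png

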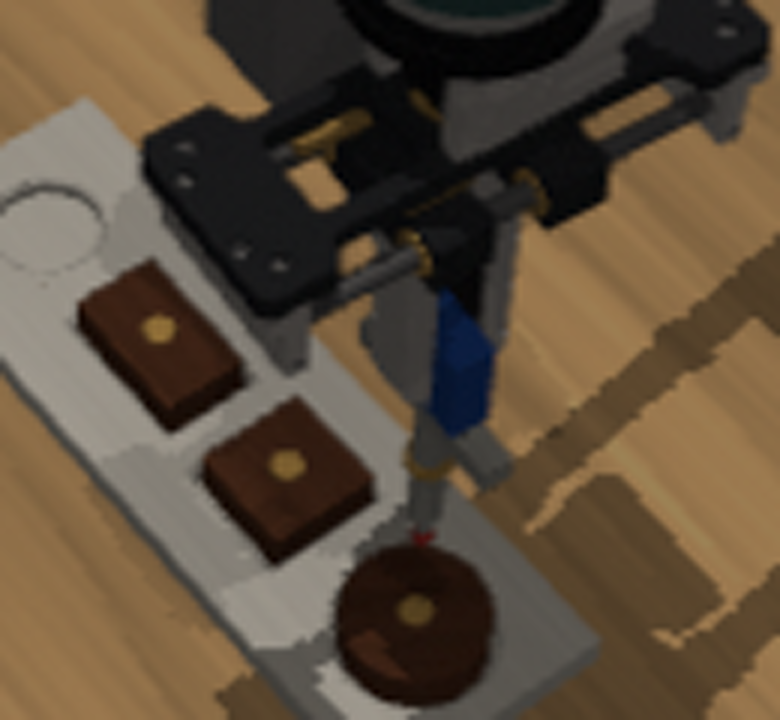

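View pics/ght.png

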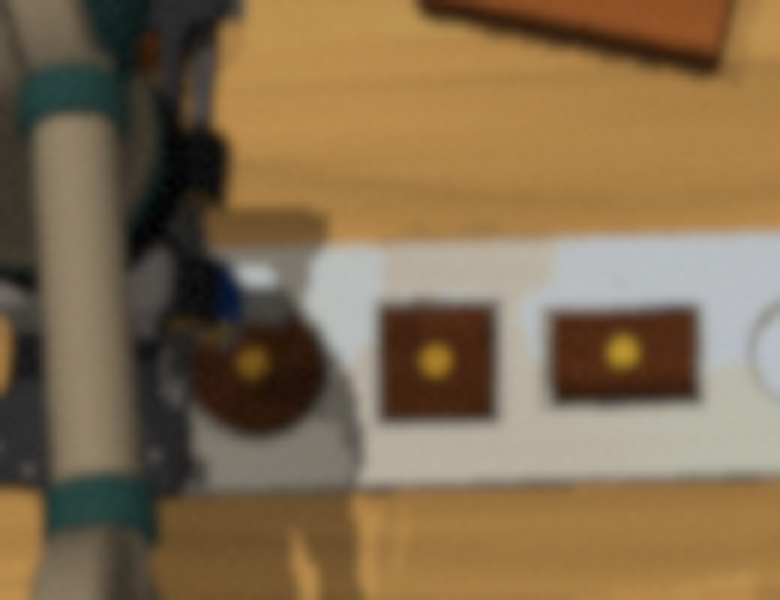

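```bash
python3 - <<'E'
from h import *
g=grab_frame("scene"); s=st()
A=lambda u,v,z: px2w(g,(u+.5)/6-.5+300,(v+.5)/6-.5+230,z)
for z in (75,77,79): print(A(422,538,z))
print(dot(g,(415.5)/6-.4+300,(610.5)/6-.4+230,26,4)[1])
E
```

```text
t=59.2 tcp [597.3 145.7 175.1] F [-0.1 -0.4 -1.3] w 15.6
[597.081527   146.79257409  75.        ]
[597.9383423  147.67944453  77.        ]
[598.79515759 148.56631497  79.        ]
[596.82376783 146.37435699  26.        ]
```

```bash
python3 - <<'E'
from h import *
x,y=597.1,145.3
move_l((x,y,140),rate=80); s=st(); f0=np.mean([get_state()["contact_force"][2] for _ in range(1)])
for z in (132,130,128,126.5,125):
    move_l((x,y,z),rate=20); dwell(.15); st(str(z))
g=grab_frame("scene"); crop(g,"touch1",330,290,80,65,9)
E
```

```text
t=59.8 tcp [597.2 145.3 139.9] F [ 0.3  0.2 -1.7] w 15.6
132 t=60.5 tcp [597.2 145.3 132.1] F [-0.1 -0.3 -1.3] w 15.7
130 t=60.9 tcp [597.1 145.3 130. ] F [ 0.1 -0.3 -1.8] w 15.5
128 t=61.3 tcp [597.5 145.3 128.3] F [0.5 0.7 0. ] w 15.7
126.5 t=61.7 tcp [597.4 145.3 126.6] F [ 0.9  0.8 -0.4] w 15.6
125 t=62.1 tcp [597.2 145.3 125.1] F [1.6 1.  0.5] w 16.0
```

View pics/touch1.png

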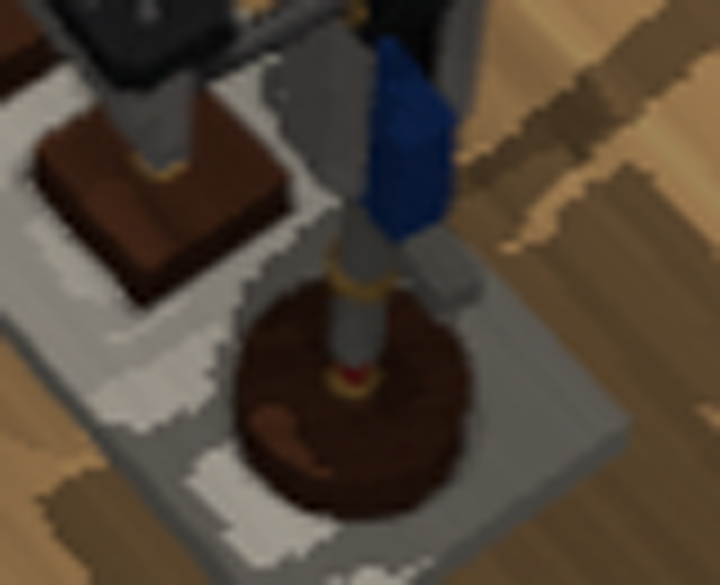

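```bash
python3 - <<'E'
from h import *
dwell(.5); move_l((597.1,145.3,175),rate=60)
for n,y in (("sq",70.1),("ob",-5.1)):
    x=597.1
    move_l((x,y,175),rate=150); move_l((x,y,135),rate=80); st()
    move_l((x,y,129),rate=20); move_l((x,y,125),rate=15); dwell(.6); st(n)
    g=grab_frame("scene"); c=w2px(g,(597,y,26)); crop(g,"touch_"+n,int(c[0])-33,int(c[1])-30,66,60,9)
    move_l((x,y,175),rate=60)
st()
E
```

```text
t=65.0 tcp [597.3  70.3 135. ] F [-0.6 -0.1 -1.5] w 15.9
sq t=66.4 tcp [597.2  70.1 125.1] F [0.7 0.2 1.1] w 15.7
 t=68.8 tcp [597.3  -4.9 135.1] F [-0.   0.3 -1.8] w 15.7
ob t=70.2 tcp [597.3  -5.1 125.1] F [ 1.1 -0.9  1.4] w 15.9
 t=71.3 tcp [596.7  -5.1 174.6] F [-0.2 -0.6 -1.2] w 15.8
```

View pics/touch_sq.png

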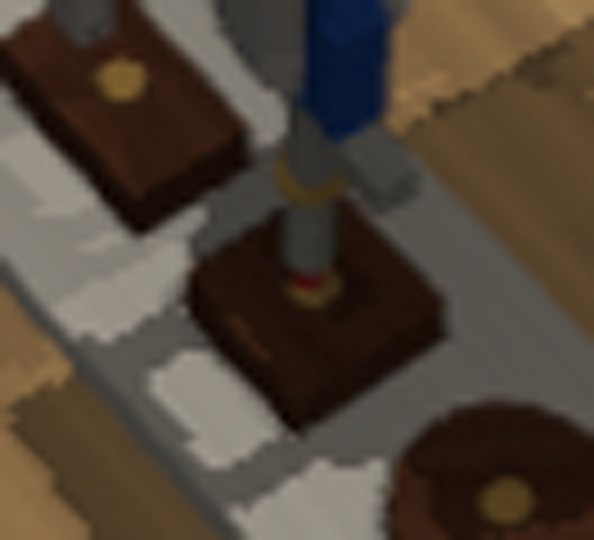

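View pics/touch_ob.png

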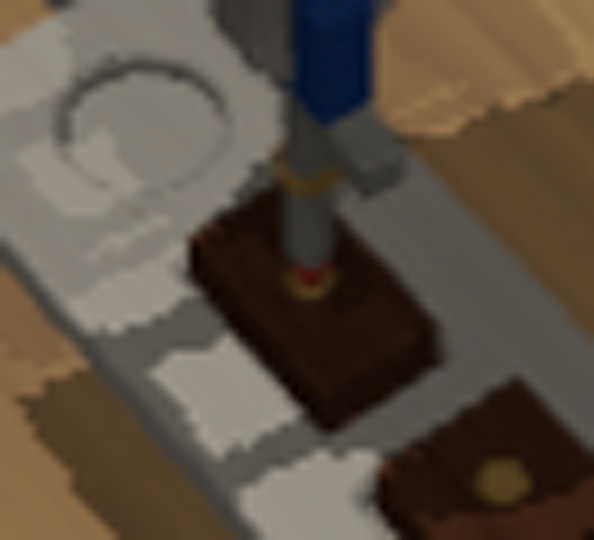

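```bash
python3 - <<'E'
from h import *
x,y=469.1,-290.3; a=np.radians(-70)
move_l((597,-5,275),rate=200)
move_pose((x,y,275),q_down(a)); dwell(.4); st()
move_l((x,y,255),rate=80); dwell(.2); st()
f=grab_frame("top");g=grab_frame("scene")
crop(g,"hang0",230,90,110,110,5.4); crop(f,"hang0t",400,210,110,90,7)
E
```

```text
t=73.5 tcp [ 469.4 -289.8  275. ] F [-0.4 -0.7 -1.8] w 15.8
 t=74.1 tcp [ 469.3 -290.5  255.5] F [ 0.3 -0.3 -1.1] w 15.7
```

View pics/hang0.png

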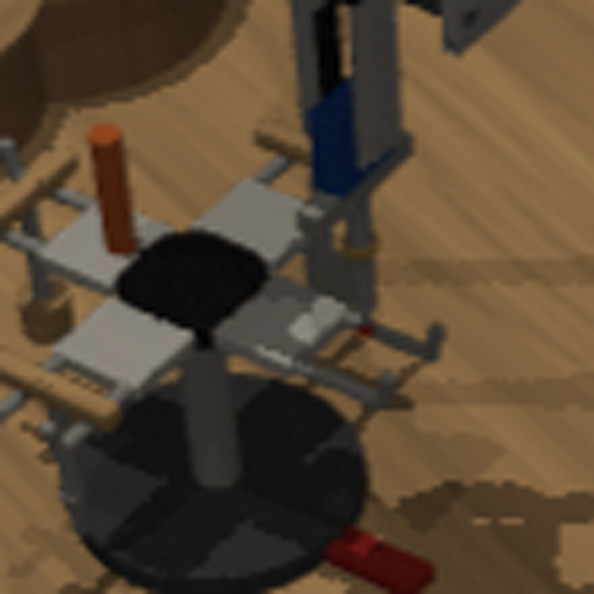

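View pics/hang0t.png

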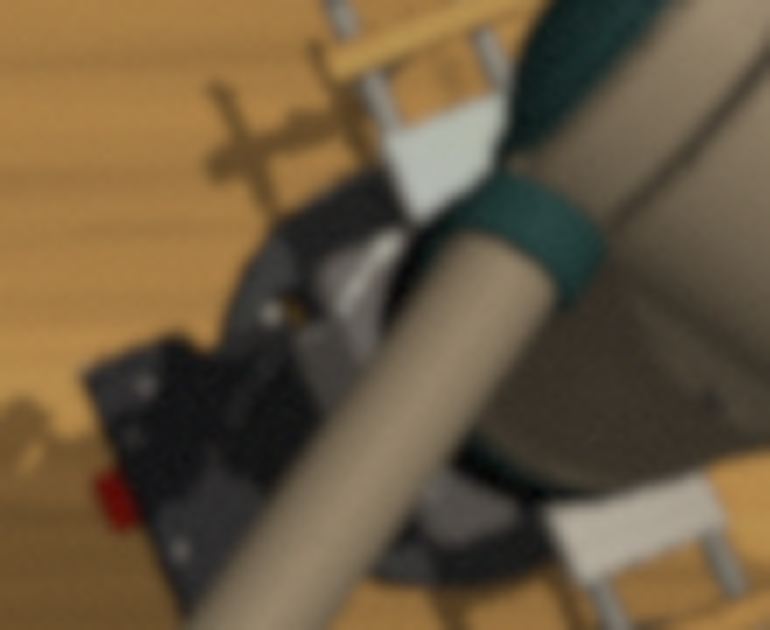

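```bash
python3 - <<'E'
from h import *
g=grab_frame("scene")
for z in (155,157): print(px2w(g,367.5/5.4-.5+230,330.5/5.4-.5+90,z))
E
```

```text
[ 468.20034349 -289.86138669  155.        ]
[ 469.42919731 -287.8979241   157.        ]
```

```bash
python3 - <<'E'
from h import *
x,y=470.0,-290.0
move_l((x,y,200),rate=60); st()
move_l((x,y,170),rate=60); st()
for z in (166,164.5,163.3):
    move_l((x,y,z),rate=15); dwell(.1); st(str(z))
g=grab_frame("scene"); crop(g,"hang1",230,90,110,110,5.4)
E
```

```text
t=75.3 tcp [ 470.3 -290.2  200.4] F [ 0.2 -0.1 -1.5] w 15.5
 t=76.0 tcp [ 470.  -290.1  169.8] F [-0.1  1.1 -1.9] w 15.7
166 t=76.5 tcp [ 470.  -290.   166.1] F [ 0.2  0.4 -1.4] w 16.1
164.5 t=76.8 tcp [ 470.  -290.   164.5] F [ 0.5 -0.2 -0.6] w 15.9
163.3 t=77.2 tcp [ 470.  -290.   163.3] F [ 1.2  0.3 -1.1] w 15.9
```

View pics/hang1.png

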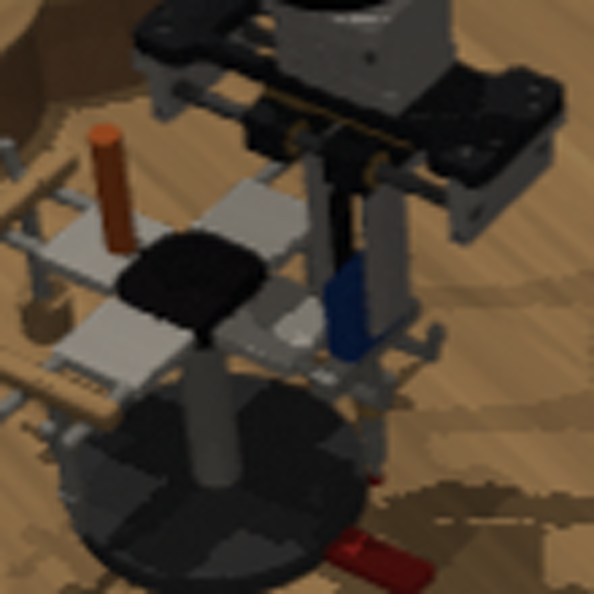

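```bash
python3 - <<'E'
from h import *
x,y=470.0,-290.0
for z in (162.6,162.0,161.4):
    move_l((x,y,z),rate=10); dwell(.1); s=st(str(z))
    if s["contact_force"][2]>2: break
command_gripper(21); st("open"); dwell(.4)
g=grab_frame("scene"); crop(g,"hang2",230,90,110,110,5.4)
E
```

```text
162.6 t=77.6 tcp [ 470.1 -290.1  162.7] F [-0.1 -0.1 -0.9] w 15.7
162.0 t=77.9 tcp [ 470.2 -290.1  162.6] F [-1.2  0.9  5.4] w 15.6
open t=78.3 tcp [ 469.9 -289.9  161.5] F [-0.3  0.3 -0.8] w 21.1
```

View pics/hang2.png

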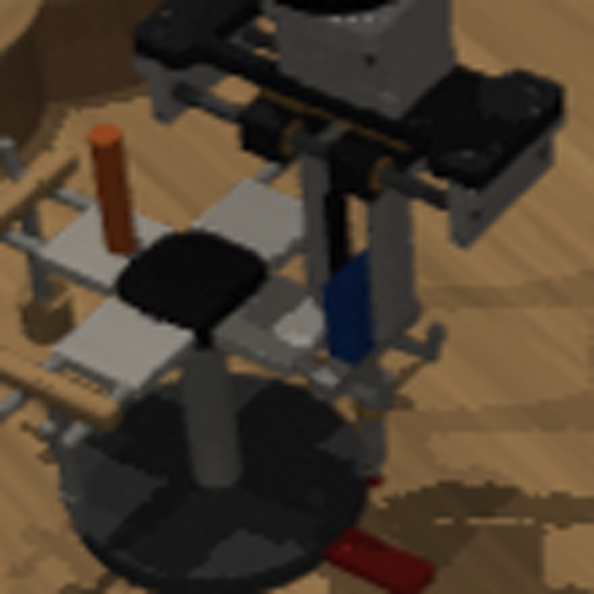

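```bash
python3 - <<'E'
from h import *
x,y=470.0,-290.0
command_gripper(27); st()
move_l((x,y,210),rate=60); move_l((x,y,300),rate=150); move_pose((380,190,300),q_down(0)); st()
f=grab_frame("top");g=grab_frame("scene")
crop(g,"fin_s",215,95,115,115,5.2); crop(f,"fin_t",400,180,150,115,5.3); crop(g,"fin_n",290,230,140,120,5.7)
cv2.imwrite("pics/fin_all.png",f["img"][...,::-1])
E
```

```text
t=79.1 tcp [ 470. -290.  162.] F [-0.9 -0.1 -0.4] w 26.9
 t=82.5 tcp [380.5 189.5 299.9] F [ 0.  -0.1 -0.9] w 27.0
```

View pics/fin_s.png

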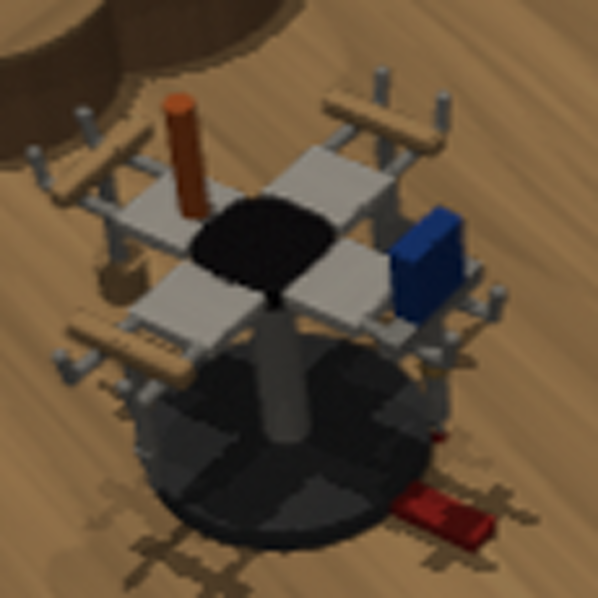

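View pics/fin_t.png

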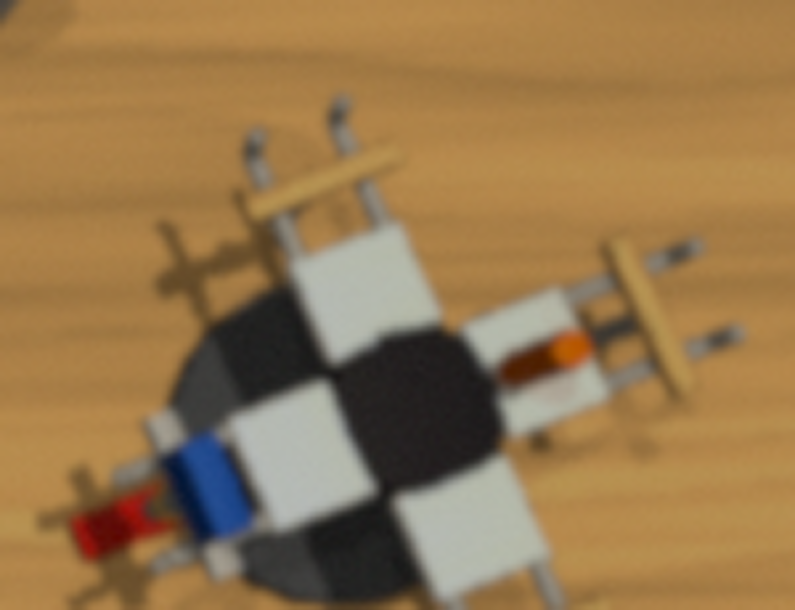

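View pics/fin_n.png

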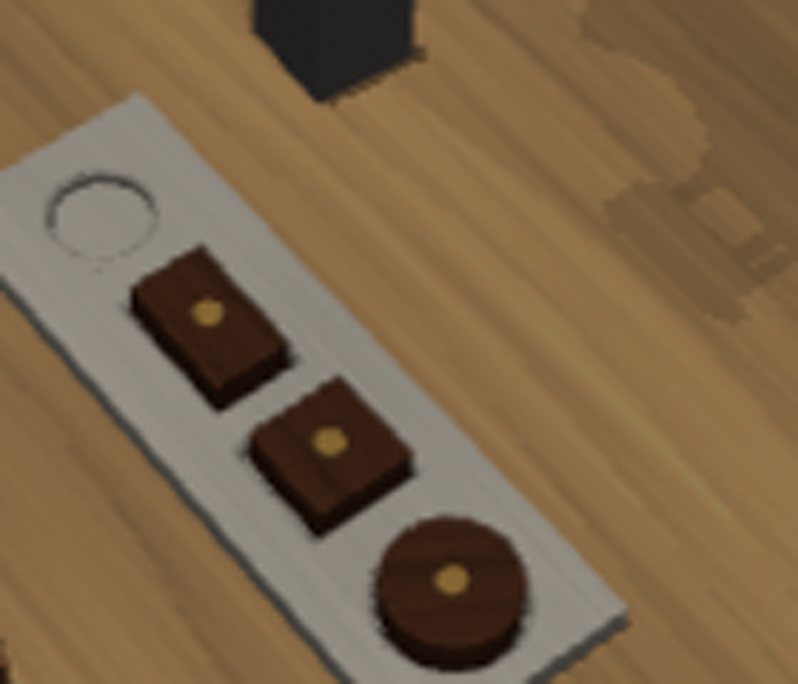

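View pics/fin_all.png

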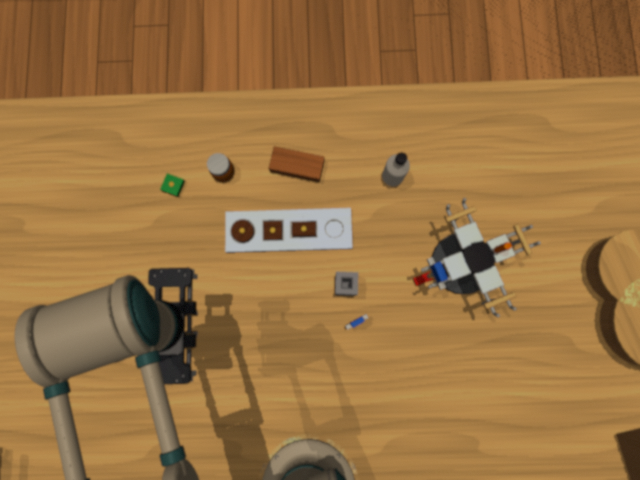

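```bash
python3 - <<'E'
from h import *
print(finish_job()); st()
E
```

```text
the job is handed in; nothing more can be done
None
the job is handed in; nothing more can be done
```

The job is done and handed in at about 83 s on the robot clock.

- **Blanks:** Only three were there: large round, square and oblong. I saw no small round anywhere. Each is seated in its own cavity.
- **Carousel:** I turned it by the peg and then nudged it back about 2.6°. The empty yoke reads about 110° and the marker between about 109° and 110.6°. One check disagreed: the prong directions alone read 108° in one camera and 111–112° in the other.
- **Gauge touches:** I took the larger gauge, from the stand, and touched the dots in the order large round, square, oblong with about 2–3 N. The touch pictures show the tip on the dot each time. On the square it sat roughly 2 mm off the middle.
- **Hanging:** The gauge hangs by its crossbar across both prongs of the empty yoke.

The last pictures show all three blanks still down in their cavities. The square had moved about 1 mm within its cavity since it was seated. The gauge is hanging, the carousel has not moved, and the glue bottle, jar, offcut and both look-alikes are in their places. No blank was seen knocked aside during the run.

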